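# Log the rotator spares and set the status tag

### The arm

A 6-joint arm with a two-finger parallel gripper is mounted at the origin on the work surface. World frame = base frame: x ahead of the robot, y to its left, z up, the work surface at z = 0. Lengths are in mm, angles in rad, forces in N, time in s.
With the tool pointing down it reaches from about 300 to 875 mm from the base axis. Payload 6.4 kg.
Tool frame: the origin (TCP) lies on the centre line of the jaws, within the pads' length; the fingertips stand tip_extent ahead of it and the grasp point (between the pads) lies 8 mm behind it (tip_extent is the distance from the TCP to the fingertips, in mm); z points along the fingers, y is the line along which they close (so a half turn about z gives the same grasp; the last joint's range is limited). The gripper opens to 85 mm and grips with 20 to 120 N. Pads are 22 mm wide; open, the fingers measure 114 mm over their backs; the gripper's body (76 mm by 85 mm) begins 54 mm behind the grasp point. The pads swing forward as they close: fully open they stand 13 mm farther back than shut.
Start: joints at [1.082, 0.181, 1.607, -0, 1.354, -0.206], TCP at [160.439, 552.178, 242.288] pointing down, gripper open.
Joint ranges: [-2.99, 2.99], [-0.89, 2.07], [0.3, 2.58], [-1.14, 4.28], [0, 2.63], [-3.12, 3.12]. Speed limits (rad/s): [2.57, 2.57, 3.01, 3.14, 3.14, 3.14].

### API

Orientations are given as a rotation vector (axis times angle).
In Python, from bench import state, capture, sign_off, tip_extent gives the robot as it stands. The module is installed in compiled form; this text tells all that it offers.
- The arm moves only by the tool drive_tool, never from a script. Its arguments are lists of equal length, an entry for each row: "delta_pos": the shift along the tool's x, y, z as a fraction of full scale, a list of three; "turn": the turn, a rotation vector about the tool's x, y, z as a fraction of full scale, a list of three; "gripper": the closure, from -1 (fully open) to 1 (shut). In form: {"delta_pos": [[x, y, z], ...], "turn": [[wx, wy, wz], ...], "gripper": [gripper, ...]}. A call has 1 to 5 rows; each row shifts and turns the commanded pose from where the row before left it, along the tool's axes as they then stand; what a row does not reach is not made up. Full scale, the value 1, is 20 mm for a shift and 0.1 rad for a turn. A row lasts 1/12 s, in which the tool goes at most 41.7 mm and 7.16 degrees, less where a joint would pass 70% of its speed; a pose out of reach is approached as far as the arm can. A call with a number of a shift or a turn outside -1 to 1 is refused whole. A call with a gripper value outside its range is refused whole. The fingers move at their own pace and stop on an object; "grip_force" is the grip in N (left out, the last holds). Time passes only in rows, so rows that do not move let the fingers close. It gives the time, the measured TCP pose, the force, the opening and the grip force at its end, in the units of the state.
- state(): the state, without advancing time (a new reading comes with each control period).
- capture(name): name is "scene" or "top" or "wrist"; returns a dict with "frame" (420x560x3 uint8, red, green, blue), "depth" (420x560 float32, mm along the optical axis (not along the pixel's ray), 0 where there is no reading), "fov_y" (degrees; the focal length in pixels is half the picture's height over the tangent of half this angle, whatever the lens; pixels are square), "cx", "cy" (the principal point, pixels), "extrinsics" (4x4, takes a point from camera to world coordinates). Camera axes: x right, y up, looking along -z (the intrinsics and any distortion apply to the point x, -y, -z); pixel columns grow to the right and rows downward; lengths in mm; the calibration is good to about 2 mm. A picture is of the moment at which its call begins.
- sign_off(): hands the job in; it is judged then, once.
The state is a dict: "t": time; "joint_positions": joint angles; "qvel": joint speeds; "joint_efforts": joint torques, N m; "eef_pos": TCP position; "ee_rot": TCP orientation; "ft_force": force on the tool from outside, world axes, zero at the start; "moment": the same for the moment, N m; "opening": opening from 0.0 (shut) to 1.0 (fully open); "grasp_force": force on a finger pad.
Only numpy, scipy, OpenCV 4.12 (cv2) and the standard library are available. Lean on these libraries where they do the work, as an engineer would, in place of code of your own. Each camera call takes 0.05 s, during which the arm holds its last target. There are 200 camera calls.

### The job

Log in the antenna rotator's spares: stand every tin from the cork mat upright on the yellow strip before the scanner, centred across the strip, with its white code patch squarely facing the scanner. Once they all stand so together, take the purple status tag off its parking stand, hook it onto the rail at the green band and slide it along the bar, without lifting it off, until it hangs free, centred on the red band. Then stand all the tins back on the cork mat, leaving the wrench and the dish of screws alone.

Things in the scene. Friction and masses are not known exactly. Their poses are not given: they have to be found in the camera images.
- strip_mid (a point): Middle of the yellow reading strip on the counter before the scanner, at counter height. Strip: flat, 40 mm wide (x), 380 mm long (y), fixed to the scanner, a white block 90 x 400 x 70 mm high with a black window. x points straight at the window, whose face is 65 mm from here; y runs along the strip, z up. The pose varies.
- rail_green (a point): Centre of the 30 mm green band on the status rail, on the bar's axis. The rail is a fixed round steel bar, 12 mm thick, 360 mm long, axis 160 mm above the counter over a 10 mm baseboard; the posts at its ends rise 6 mm above the axis. y runs along the bar (red band to -y of here; one post 90 mm to +y), z up.
- rail_red (a point): Centre of the 20 mm red band on the same bar, on its axis, 110 to 180 mm to -y of the green band; same axes. Bands are flush paint, nothing to bump against; stripes of the same colours lie below them on the baseboard.
- tag_tab (a point): Centre of the tag's lilac grip tab: 16 mm (x) by 24 mm (y), top 63 mm and bottom 16 mm above the bar it hangs on (its axis). Tag: loose, rigid, 90 g, lying over a 12 mm bar along its y; starts on a parking stand with a like bar (95 mm long, post at +y) at 160 mm. It may hang on the rail either way round. z up.
- tag_seat (a point): Point of the tag on the bar's axis when hung, 42 mm below tag_tab; same axes. The tag is a saddle 40 mm wide (y): an inverted V roof that settles on the bar, a steel lip at -x reaching 33 mm and a purple plate at +x (44 mm wide) reaching 90 mm below the axis. The mouth between them is 35 mm, open below.
- tin_blue_mid (a point): Centre, half-way up, of the blue spares tin: an upright closed cylinder 54 mm across and 64 mm high, 0.17 to 0.35 kg, with a bright aluminium lid. Its own x points from the axis to the middle of its white code patch; z up. A black line on the lid runs from the centre to the rim above the patch. May be absent.
- tin_blue_patch (a point): Middle of the white barcode patch (30 mm wide) on the side of the blue tin, 27 mm from its axis along its x, half-way up. May be absent.
- tin_green_mid (a point): Centre, half-way up, of the green spares tin: an upright closed cylinder 54 mm across and 64 mm high, 0.17 to 0.35 kg, with a bright aluminium lid. Its own x points from the axis to the middle of its white code patch; z up. A black line on the lid runs from the centre to the rim above the patch. May be absent.
- tin_green_patch (a point): Middle of the white barcode patch (30 mm wide) on the side of the green tin, 27 mm from its axis along its x, half-way up. May be absent.
- tin_red_mid (a point): Centre, half-way up, of the red spares tin: an upright closed cylinder 54 mm across and 64 mm high, 0.17 to 0.35 kg, with a bright aluminium lid. Its own x points from the axis to the middle of its white code patch; z up. A black line on the lid runs from the centre to the rim above the patch. May be absent.
- tin_red_patch (a point): Middle of the white barcode patch (30 mm wide) on the side of the red tin, 27 mm from its axis along its x, half-way up. May be absent.
- tin_grey_mid (a point): Centre, half-way up, of the dark grey spares tin: an upright closed cylinder 54 mm across and 64 mm high, 0.17 to 0.35 kg, with a bright aluminium lid. Its own x points from the axis to the middle of its white code patch; z up. A black line on the lid runs from the centre to the rim above the patch. May be absent.
- tin_grey_patch (a point): Middle of the white barcode patch (30 mm wide) on the side of the dark grey tin, 27 mm from its axis along its x, half-way up. May be absent.
- mat_mid (a point): Middle of the cork parts mat lying flat (flush, fixed) on the counter, at counter height; 130 mm along its x, 440 mm along its y, z up. The tins start on it. The pose varies.
- wrench: chrome wrench, 160 mm, loose, lying on the right; bystander
- dish: white ceramic dish of screws, 88 mm across, 22 mm high, loose, origin under its centre; bystander
Mind the look-alikes: they are no part of the job. What is shaped like the part that bears tin_green_mid but orange or pink is not meant.

How it is judged:
By the outcome, as a careful person would: the job done as asked, in the order asked, and still so for the second after the job is handed in, with the robot touching nothing.
Of tin_blue, tin_green, tin_red, tin_grey only 3 to 4 are there at a start; the rules pass over those that are not, and their reading is None.
At some moment in a run one of tin_blue, tin_green, tin_red, tin_grey may be knocked a few centimetres aside while the robot is not near it.
It also fails if it takes over 210 s, if anything falls off the work surface, if the arm or the gripper's body presses on something with over 40 N, if the wrist force passes 120 N, or if a joint passes its speed limit or range.

## Working session

There is one attempt and no reset: what is moved stays moved. The work goes in short steps, Python scripts to look and compute and a tool call to move; the robot and the scene stay as the last step left them, time stands still between calls to the robot, and variables do not carry over. Pictures are saved under pics/ and viewed, at most 16 in all, crops included, and the job is handed in when it is done.

Besides the shell and the picture viewer there is one more tool, called after "Call:" in YAML: its name, and indented under it one key for each argument. drive_tool: Moves the arm, as the interface text tells. Its arguments: {"type":"object","properties":{"delta_pos":{"type":"array","items":{"type":"array","items":{"type":"number","minimum":-1,"maximum":1}}},"turn":{"type":"array","items":{"type":"array","items":{"type":"number","minimum":-1,"maximum":1}}},"gripper":{"type":"array","items":{"type":"number"}},"grip_force":{"type":"number"}},"required":["delta_pos","turn","gripper"]}

```bash
mkdir -p pics; cat > h.py <<'E'
import numpy as np, cv2, pickle
from scipy.spatial.transform import Rotation as R
from bench import state, capture, sign_off, tip_extent
def snap(n,f=None):
    c=capture(n); c['frame']=np.array(c['frame'])
    if f: cv2.imwrite('pics/'+f,c['frame'][:,:,::-1])
    return c
def ray(c,u,v):
    f=210/np.tan(np.radians(c['fov_y'])/2); T=np.array(c['extrinsics'])
    d=np.stack([(np.asarray(u,float)-c['cx'])/f,-(np.asarray(v,float)-c['cy'])/f,-np.ones_like(np.asarray(u,float))],-1)
    return T[:3,3],d@T[:3,:3].T
def onz(c,u,v,z):
    o,d=ray(c,u,v); return o+d*((z-o[2])/d[...,2])[...,None]
def cloud(c):
    v,u=np.mgrid[:420,:560]; o,d=ray(c,u,v); return o+d*c['depth'][...,None]
def proj(c,p):
    f=210/np.tan(np.radians(c['fov_y'])/2); T=np.array(c['extrinsics']); q=(np.asarray(p)-T[:3,3])@T[:3,:3]
    return c['cx']+f*q[...,0]/-q[...,2], c['cy']-f*q[...,1]/-q[...,2]
E
python3 - <<'E'
from h import *
s=state(); print({k:np.round(v,3) for k,v in s.items()}, tip_extent if not callable(tip_extent) else tip_extent())
for n in ('scene','top','wrist'):
    c=snap(n,n+'0.png'); print(n,c.keys(),c['fov_y'],c['cx'],c['cy'],np.round(c['extrinsics'],3).tolist())
    pickle.dump(c,open(n+'0.pkl','wb'))
E
```

```text
{'t': np.float64(0.0), 'joint_positions': array([ 1.082,  0.182,  1.608,  0.   ,  1.354, -0.206]), 'qvel': array([-0.   , -0.003, -0.002, -0.001, -0.001,  0.   ]), 'joint_efforts': array([-0.0000e+00, -4.4488e+01, -3.5133e+01, -0.0000e+00,  9.0000e-03,
        0.0000e+00]), 'eef_pos': array([160.147, 551.671, 241.348]), 'ee_rot': array([-4.43e-01, -3.11e+00,  3.00e-03]), 'ft_force': array([ 0.198,  0.1  , -0.389]), 'moment': array([ 0.022, -0.011, -0.04 ]), 'grasp_force': np.float64(0.0), 'opening': np.float64(0.995)} 11.0
scene dict_keys(['frame', 'depth', 'fov_y', 'cx', 'cy', 'extrinsics']) 55.60573097112722 273.2229399538498 206.95731207201743 [[0.27, -0.741, 0.615, 1044.686], [0.963, 0.205, -0.176, -139.978], [0.005, 0.64, 0.769, 934.069], [0.0, 0.0, 0.0, 1.0]]
top dict_keys(['frame', 'depth', 'fov_y', 'cx', 'cy', 'extrinsics']) 42.13495484396393 284.6806262024812 209.87247351786775 [[-0.02, 0.983, -0.184, 161.733], [-1.0, -0.018, 0.014, 46.986], [0.01, 0.184, 0.983, 1492.09], [0.0, 0.0, 0.0, 1.0]]
wrist dict_keys(['frame', 'depth', 'fov_y', 'cx', 'cy', 'extrinsics']) 67.979950783536 278.7115334332647 216.0132466647571 [[0.279, -0.923, -0.266, 91.496], [0.96, 0.267, 0.08, 572.015], [-0.002, -0.278, 0.961, 372.829], [0.0, 0.0, 0.0, 1.0]]
```

View pics/top0.png

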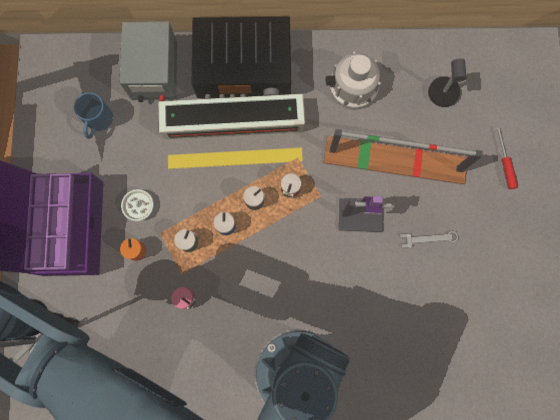

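View pics/scene0.png

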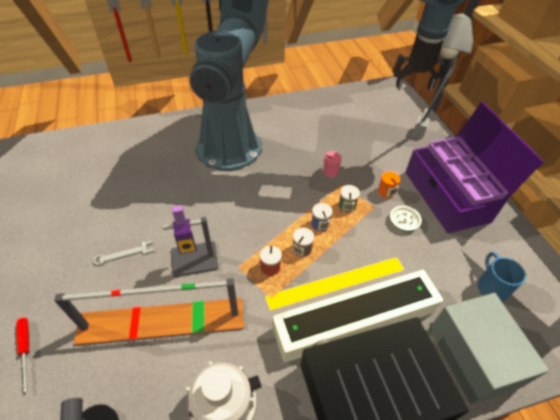

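```bash
cat > m.py <<'E'
from h import *
def rect(p):
    (a,b),(w,h),an=cv2.minAreaRect(p[:,:2].astype(np.float32)); 
    if w>h: an-=90; w,h=h,w   # an: direction of short side (x)
    return np.round([a,b,w,h,(an+90)%180-90],1)
def tins(c,zt=64):
    P=cloud(c); hsv=cv2.cvtColor(c['frame'],cv2.COLOR_RGB2HSV)
    m=((abs(P[...,2]-zt)<9)&(hsv[...,1]<70)).astype(np.uint8)
    m=cv2.morphologyEx(m,cv2.MORPH_CLOSE,np.ones((5,5)))
    n,l,st,ce=cv2.connectedComponentsWithStats(m); out=[]
    for i in range(1,n):
        if st[i,4]<60: continue
        v,u=np.nonzero(l==i); w=onz(c,u,v,zt); (x,y),r=cv2.minEnclosingCircle(w[:,:2].astype(np.float32))
        if not 18<r<38: continue
        # side colour just below lid
        uu,vv=proj(c,np.array([w[:,0].mean(),w[:,1].mean(),zt])); g=c['frame'][v,u].mean(1)
        W=w[:,:2]-w[:,:2].mean(0); rr=np.hypot(*W.T); k=(g<np.median(g)*.72)&(rr<24)
        d=W[k].mean(0) if k.sum() else np.zeros(2)
        out.append((w[:,:2].mean(0).round(1),round(r,1),np.degrees(np.arctan2(d[1],d[0])).round(0),int(k.sum()),(int(uu),int(vv))))
    return out
if __name__=='__main__':
  for n in ('top','scene'):
    c=pickle.load(open(n+'0.pkl','rb')); P=cloud(c); hsv=cv2.cvtColor(c['frame'],cv2.COLOR_RGB2HSV); H,S,V=[hsv[...,i].astype(int) for i in range(3)]
    print(n)
    for nm,m,z in [('strip',(H>22)&(H<33)&(S>180)&(P[...,2]<15),0),('mat',(H>5)&(H<20)&(S>90)&(abs(P[...,2])<6)&(P[...,1]>-80)&(P[...,0]<700)&(P[...,1]<350),0),
        ('gbar',(H>45)&(H<80)&(S>80)&(abs(P[...,2]-165)<12),166),('rbar',((H<6)|(H>174))&(S>110)&(abs(P[...,2]-165)<12),166),('tab',(H>125)&(H<150)&(S>60)&(P[...,2]>185)&(P[...,1]<0),None)]:
        v,u=np.nonzero(m)
        if len(v)<4: print(nm,len(v)); continue
        w=onz(c,u,v,z) if z is not None else P[m]
        print(nm,len(v),rect(w),P[m].mean(0).round(1),P[m].max(0).round(0),P[m].min(0).round(0),(u.mean().round(),v.mean().round()))
    for t in tins(c): print(t)
  c=pickle.load(open('top0.pkl','rb'));cv2.imwrite('pics/crop.png',cv2.resize(c['frame'][120:280,150:490,::-1],None,fx=2.3,fy=2.3,interpolation=3))
E
python3 m.py
```

```text
top
strip 0
mat 5081 [430.8 148.7 130.4 439.8  28.5] [426.7 146.6   0.6] [591. 350.   6.] [270. -71.  -6.] (np.float64(241.0), np.float64(216.0))
gbar 45 [ 591.2 -199.8   10.6   25.6   -1. ] [ 591.8 -199.9  164.5] [ 598. -187.  172.] [ 586. -214.  156.] (np.float64(373.0), np.float64(138.0))
rbar 38 [ 565.9 -350.1   12.    19.   -12.8] [ 566.  -350.3  165.4] [ 572. -341.  172.] [ 561. -360.  155.] (np.float64(433.0), np.float64(147.0))
tab 58 [ 420.1 -191.2   14.    23.5   -1.3] [ 420.4 -190.6  220.3] [ 427. -180.  228.] [ 413. -203.  188.] (np.float64(377.0), np.float64(200.0))
(array([771.5, 236.9]), 34.8, np.float64(0.0), 0, (206, 89))
(array([741.8, 572.9]), 35.0, np.float64(0.0), 0, (84, 101))
(array([501.5,  10. ]), 27.6, np.float64(161.0), 25, (290, 183))
(array([468.9, 110.6]), 27.4, np.float64(-46.0), 20, (253, 195))
(array([399. , 189.6]), 27.3, np.float64(5.0), 23, (223, 221))
(array([355.1, 292.9]), 27.2, np.float64(-21.0), 24, (184, 239))
(array([ 85.8, 690.9]), 34.8, np.float64(-36.0), 33, (25, 347))
scene
strip 1874 [593.   65.   41.1 576.4   2.3] [591.4 155.5   1.7] [
[... 214 characters left out ...]
))
gbar 82 [ 593.9 -201.3   14.2   27.8   -7.3] [ 593.9 -201.1  165.9] [ 599. -187.  171.] [ 586. -216.  159.] (np.float64(188.0), np.float64(286.0))
rbar 76 [ -43.5 -328.9   18.6 1240.2   88. ] [ 314.8 -340.5  165.7] [ 574. -299.  177.] [-642. -361.  154.] (np.float64(117.0), np.float64(237.0))
tab 46 [ 733.  -165.2    7.5  625.5  -84.7] [ 977.2 -145.8  856. ] [1045. -140.  934.] [ 422. -198.  189.] (np.float64(433.0), np.float64(179.0))
(array([354.4, 291.6]), 31.3, np.float64(-25.0), 12, (349, 192))
(array([399.5, 187.4]), 30.5, np.float64(8.0), 13, (321, 211))
(array([469. , 109.1]), 28.8, np.float64(-54.0), 17, (303, 236))
(array([502.1,   8.8]), 27.9, np.float64(164.0), 10, (270, 255))
```

View pics/crop.png

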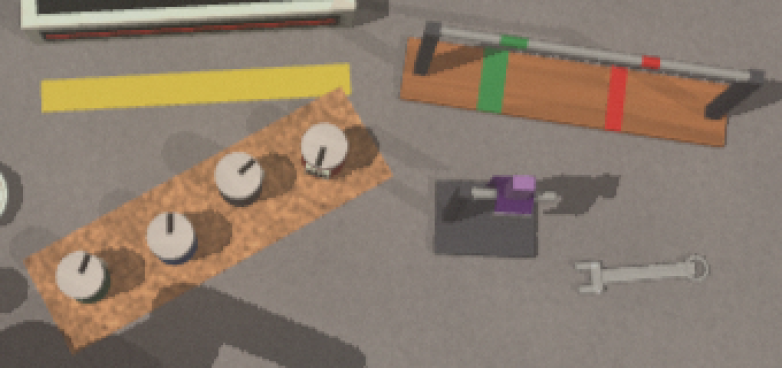

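```bash
python3 - <<'E'
from m import *
for n in ('top','scene'):
    c=pickle.load(open(n+'0.pkl','rb')); P=cloud(c); hsv=cv2.cvtColor(c['frame'],cv2.COLOR_RGB2HSV); H,S,V=[hsv[...,i].astype(int) for i in range(3)]
    m=(H>20)&(H<35)&(S>120)&(V>110)&(P[...,1]>-80)&(P[...,1]<400)&(P[...,0]>520)&(abs(P[...,2])<30)
    m=cv2.morphologyEx(m.astype(np.uint8),cv2.MORPH_OPEN,np.ones((3,3)))>0
    v,u=np.nonzero(m); w=onz(c,u,v,0); print(n,len(v),rect(w),w.mean(0).round(1),cv2.fitLine(w[:,:2].astype(np.float32),2,0,.01,.01).ravel())
E
```

```text
top 1762 [593.5 164.2  39.6 378.2   2.3] [593.7 166.3   0. ] [ 4.3453313e-02 -9.9905545e-01  5.9368658e+02  1.6625945e+02]
scene 2121 [589.8 164.3  44.5 382.9   2.3] [590.4 157.1  -0. ] [ 4.4986751e-02 -9.9898756e-01  5.9041931e+02  1.5706975e+02]
```

Call:
drive_tool:
  delta_pos:
    - [0,0,-0.5]
    - [0,0,0]
    - [0,0,0]
    - [0,0,0]
  turn:
    - [0,0,0]
    - [0,0,0.5]
    - [0,0,0]
    - [0,0,0]
  gripper: [-1,-1,-1,-1]
  grip_force: 50

```text
t: 0.48
eef_pos: [160.5, 552.3, 252.8]
ee_rot: [0.518, 3.098, 0.001]
ft_force: [0.5, -0.8, -0.1]
opening: 1.0
grasp_force: 0.0
```

Call:
drive_tool:
  delta_pos:
    - [-0.9,-0.61,0.24]
    - [-0.9,-0.61,0.24]
    - [-0.9,-0.61,0.24]
    - [-0.9,-0.61,0.24]
    - [-0.9,-0.61,0.24]
  turn:
    - [0,0,0]
    - [0,0,0]
    - [0,0,0]
    - [0,0,0]
    - [0,0,0]
  gripper: [-1,-1,-1,-1,-1]

```text
t: 0.9
eef_pos: [225.9, 464.2, 228.1]
ee_rot: [-0.518, -3.099, 0.0]
ft_force: [0.5, -0.4, 0.3]
opening: 0.997
grasp_force: 0.0
```

Call:
drive_tool:
  delta_pos:
    - [-0.9,-0.61,0.24]
    - [-0.9,-0.61,0.24]
    - [-0.9,-0.61,0.24]
    - [-0.9,-0.61,0.24]
    - [-0.9,-0.61,0.24]
  turn:
    - [0,0,0]
    - [0,0,0]
    - [0,0,0]
    - [0,0,0]
    - [0,0,0]
  gripper: [-1,-1,-1,-1,-1]

```text
t: 1.32
eef_pos: [291.1, 377.1, 204.2]
ee_rot: [-0.518, -3.099, -0.0]
ft_force: [1.3, 0.7, -0.2]
opening: 1.0
grasp_force: 0.0
```

Call:
drive_tool:
  delta_pos:
    - [-0.9,-0.61,0.24]
    - [-0.9,-0.61,0.24]
    - [-0.9,-0.61,0.24]
    - [-0.9,-0.61,0.24]
    - [0,0,0]
  turn:
    - [0,0,0]
    - [0,0,0]
    - [0,0,0]
    - [0,0,0]
    - [0,0,0]
  gripper: [-1,-1,-1,-1,-1]

```text
t: 1.73
eef_pos: [344.1, 305.9, 184.3]
ee_rot: [-0.523, -3.098, 0.003]
ft_force: [-1.0, 0.4, 0.5]
opening: 1.003
grasp_force: 0.0
```

```bash
cat > go.py <<'E'
from m import *
def pose():
    s=state(); M=R.from_rotvec(s['ee_rot']).as_matrix(); return s['eef_pos'],np.degrees(np.arctan2(M[1,1],M[0,1])),M,s
def plan(x,y,z,psi):
    p,ps,M,s=pose(); d=M.T@(np.array([x,y,z])-p)/20; t=np.radians((ps-psi+180)%360-180)*10
    print('at',p.round(1),'psi',ps.round(1),'j6',round(float(s['joint_positions'][5]),2),'tilt',M[:,2].round(3),'shift units',d.round(2),'turn units',round(t,2),'(psi change',round((psi-ps+180)%360-180,1),')')
E
python3 - <<'E'
from go import *
c=snap('wrist','w1.png'); pickle.dump(c,open('w1.pkl','wb'))
for t in tins(c): print(t)
c=snap('top')
for t in tins(c): print('top',t)
plan(355,292,100,68.5)
E
```

```text
(array([352.3, 294.9]), 27.9, np.float64(-23.0), 177, (270, 227))
(array([402. , 204.5]), 29.4, np.float64(13.0), 218, (195, 306))
top (array([770.8, 238.6]), 33.4, np.float64(0.0), 0, (205, 89))
top (array([741.3, 572.8]), 35.0, np.float64(0.0), 0, (84, 101))
top (array([499.2, 533.7]), 35.8, np.float64(0.0), 0, (94, 187))
top (array([501.5,   9.9]), 27.6, np.float64(-158.0), 74, (290, 183))
top (array([468.9, 110.8]), 27.4, np.float64(-65.0), 21, (253, 195))
top (array([398.7, 189.7]), 27.4, np.float64(0.0), 16, (223, 222))
at [343.  308.  185.1] psi 70.9 j6 -0.76 tilt [-0.001  0.    -1.   ] shift units [-0.83 -0.56  4.25] turn units 0.41 (psi change -2.4 )
```

View pics/w1.png

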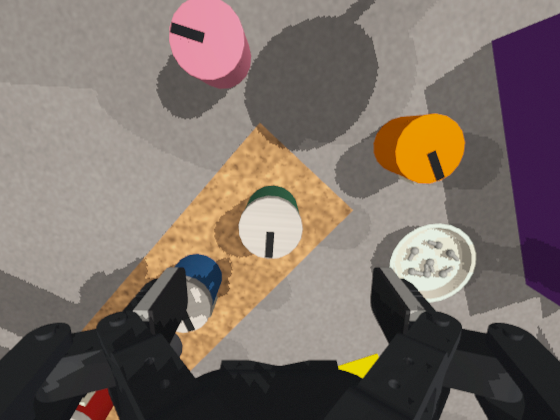

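Call:
drive_tool:
  delta_pos:
    - [-0.75,-0.48,0]
    - [0,0,1]
    - [0,0,1]
    - [0,0,1]
    - [0,0,1]
  turn:
    - [0,0,0.42]
    - [0,0,0]
    - [0,0,0]
    - [0,0,0]
    - [0,0,0]
  gripper: [-1,-1,-1,-1,-1]

```text
t: 2.25
eef_pos: [353.5, 295.5, 104.8]
ee_rot: [0.583, 3.086, 0.001]
ft_force: [0.0, 0.3, 0.2]
opening: 1.002
grasp_force: 0.0
```

Call:
drive_tool:
  delta_pos:
    - [0,0,0.9]
    - [0,0,0.9]
    - [0,0,0.9]
    - [0,0,0.8]
    - [0,0,0]
  turn:
    - [0,0,0]
    - [0,0,0]
    - [0,0,0]
    - [0,0,0]
    - [0,0,0]
  gripper: [-1,-1,-1,-1,-1]

```text
t: 2.67
eef_pos: [351.2, 294.3, 32.6]
ee_rot: [-0.582, -3.083, 0.004]
ft_force: [-0.4, -0.3, -0.2]
opening: 0.996
grasp_force: 0.0
```

Call:
drive_tool:
  delta_pos:
    - [0,0,0]
    - [0,0,0]
    - [0,0,0]
    - [0,0,0]
    - [0,0,0]
  turn:
    - [0,0,0]
    - [0,0,0]
    - [0,0,0]
    - [0,0,0]
    - [0,0,0]
  gripper: [1,1,1,1,1]

```text
t: 3.08
eef_pos: [354.9, 295.3, 36.6]
ee_rot: [0.585, 3.085, 0.003]
ft_force: [-1.4, 1.1, 7.0]
opening: 0.624
grasp_force: 52.9
```

Call:
drive_tool:
  delta_pos:
    - [0,0,0]
    - [0,0,0]
    - [0,0,0]
    - [0,0,0]
    - [0,0,0]
  turn:
    - [0,0,0]
    - [0,0,0]
    - [0,0,0]
    - [0,0,0]
    - [0,0,0]
  gripper: [1,1,1,1,1]

```text
t: 3.5
eef_pos: [354.9, 295.3, 36.6]
ee_rot: [0.585, 3.085, 0.003]
ft_force: [-1.7, 1.5, 6.8]
opening: 0.622
grasp_force: 52.9
```

```bash
python3 - <<'E'
from go import *
plan(587,305,135,92.5)
E
```

```text
at [354.9 295.3  36.6] psi 68.5 j6 -0.76 tilt [ 0.002  0.002 -1.   ] shift units [-10.63   4.71  -4.89] turn units -4.18 (psi change 24.0 )
```

Call:
drive_tool:
  delta_pos:
    - [0,0,-1]
    - [0,0,-1]
    - [0,0,-1]
    - [0,0,-1]
    - [0,0,-1]
  turn:
    - [0,0,0]
    - [0,0,0]
    - [0,0,0]
    - [0,0,0]
    - [0,0,0]
  gripper: [1,1,1,1,1]

```text
t: 3.92
eef_pos: [353.6, 294.3, 136.3]
ee_rot: [0.585, 3.087, 0.0]
ft_force: [0.1, -0.3, -1.8]
opening: 0.62
grasp_force: 53.3
```

Call:
drive_tool:
  delta_pos:
    - [-0.9,0.4,0]
    - [-0.9,0.4,0]
    - [-0.9,0.4,0]
    - [-0.9,0.4,0]
    - [-0.9,0.4,0]
  turn:
    - [0,0,0]
    - [0,0,0]
    - [0,0,0]
    - [0,0,0]
    - [0,0,0]
  gripper: [1,1,1,1,1]

```text
t: 4.33
eef_pos: [452.9, 298.7, 135.4]
ee_rot: [0.585, 3.086, 0.0]
ft_force: [0.4, -0.2, -1.4]
opening: 0.618
grasp_force: 53.4
```

Call:
drive_tool:
  delta_pos:
    - [-0.9,0.4,0]
    - [-0.9,0.4,0]
    - [-0.9,0.4,0]
    - [-0.9,0.4,0]
    - [-0.9,0.4,0]
  turn:
    - [0,0,0]
    - [0,0,0]
    - [0,0,0]
    - [0,0,0]
    - [0,0,0]
  gripper: [1,1,1,1,1]

```text
t: 4.75
eef_pos: [551.3, 302.9, 135.1]
ee_rot: [-0.585, -3.086, 0.0]
ft_force: [-0.5, 0.4, -2.2]
opening: 0.623
grasp_force: 53.4
```

Call:
drive_tool:
  delta_pos:
    - [-0.8,0.35,0]
    - [-0.83,0.36,0]
    - [0,0,0]
    - [0,0,0]
    - [0,0,0]
  turn:
    - [0,0,0]
    - [0,0,0]
    - [0,0,-0.9]
    - [0,0,-0.9]
    - [0,0,-0.9]
  gripper: [1,1,1,1,1]

```text
t: 5.17
eef_pos: [586.2, 304.0, 134.8]
ee_rot: [-0.158, -3.137, 0.0]
ft_force: [-0.5, -0.8, -2.2]
opening: 0.621
grasp_force: 53.5
```

Call:
drive_tool:
  delta_pos:
    - [0,0,0]
    - [0,0,0]
    - [0,0,0]
    - [0,0,0]
    - [0,0,0]
  turn:
    - [0,0,-0.9]
    - [0,0,-0.7]
    - [0,0,0]
    - [0,0,0]
    - [0,0,0]
  gripper: [1,1,1,1,1]

```text
t: 5.58
eef_pos: [586.0, 304.2, 135.1]
ee_rot: [0.083, -3.14, 0.0]
ft_force: [1.0, -0.1, -2.1]
opening: 0.618
grasp_force: 53.5
```

```bash
cat >> m.py <<'E'
def wlid(c,xy,zt):
    "lid near world xy at height zt in view c: centre, patch-line yaw"
    u0,v0=proj(c,np.array([*xy,zt])); v,u=np.mgrid[:420,:560]; w=onz(c,u,v,zt)[...,:2]
    hsv=cv2.cvtColor(c['frame'],cv2.COLOR_RGB2HSV).astype(int)
    near=np.hypot(*(w-np.array(xy)).transpose(2,0,1))<42
    m=(near&(hsv[...,1]<45)&(hsv[...,2]>150)).astype(np.uint8)
    m=cv2.morphologyEx(m,cv2.MORPH_OPEN,np.ones((3,3)))
    n,l,st,_=cv2.connectedComponentsWithStats(m); 
    if n<2: return None
    cs,_=cv2.findContours((l==1+st[1:,4].argmax()).astype(np.uint8),cv2.RETR_EXTERNAL,cv2.CHAIN_APPROX_NONE)
    h=cv2.convexHull(max(cs,key=len))[:,0]; hw=onz(c,h[:,0],h[:,1],zt)[:,:2].astype(np.float32); (x,y),r=cv2.minEnclosingCircle(hw)
    d=w-np.array([x,y]); k=(np.hypot(d[...,0],d[...,1])<r*.85)&(hsv[...,2]<90)
    e=d[k].mean(0) if k.sum() else np.zeros(2)
    return np.round([x,y,r,np.degrees(np.arctan2(e[1],e[0])),k.sum()],1)
E
python3 - <<'E'
from go import *
c=snap('wrist','w2.png')
p=pose()[0]; plan(587,305,36,92.9); print(wlid(c,p[:2],64+100),wlid(snap('top','t2.png'),p[:2],164))
hsv=cv2.cvtColor(c['frame'],cv2.COLOR_RGB2HSV); m=((hsv[...,0]>20)&(hsv[...,0]<35)&(hsv[...,1]>120)&(hsv[...,2]>100)).astype(np.uint8)
v,u=np.nonzero(cv2.morphologyEx(m,cv2.MORPH_OPEN,np.ones((5,5)))); w=onz(c,u,v,0); print(len(v),rect(w))
E
```

```text
at [586.1 304.2 135.1] psi 93.1 j6 -1.32 tilt [-0. -0. -1.] shift units [-0.05  0.04  4.96] turn units 0.03 (psi change -0.2 )
[ 5.816e+02  3.048e+02  2.610e+01 -2.000e-01  6.710e+02] None
13600 [590.7 204.6  40.6 302.2   2.4]
```

View pics/w2.png

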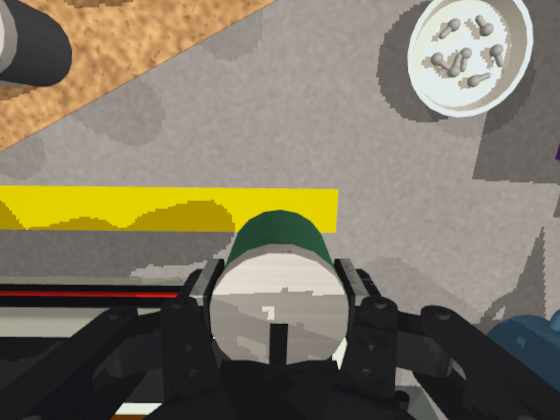

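Call:
drive_tool:
  delta_pos:
    - [0,0,1]
    - [0,0,1]
    - [0,0,1]
    - [0,0,1]
    - [0,0,0.6]
  turn:
    - [0,0,0]
    - [0,0,0]
    - [0,0,0]
    - [0,0,0]
    - [0,0,0]
  gripper: [1,1,1,1,1]

```text
t: 6.1
eef_pos: [584.9, 303.9, 40.7]
ee_rot: [0.085, -3.138, 0.001]
ft_force: [-0.3, -0.8, -2.8]
opening: 0.619
grasp_force: 53.5
```

Call:
drive_tool:
  delta_pos:
    - [0,0,0.2]
    - [0,0,0.14]
    - [0,0,0]
    - [0,0,0]
    - [0,0,0]
  turn:
    - [0,0,0]
    - [0,0,0]
    - [0,0,0]
    - [0,0,0]
    - [0,0,0]
  gripper: [1,1,1,-1,-1]

```text
t: 6.52
eef_pos: [587.3, 304.7, 37.6]
ee_rot: [-0.086, 3.138, 0.001]
ft_force: [-0.3, 0.1, -0.5]
opening: 0.881
grasp_force: 0.0
```

Call:
drive_tool:
  delta_pos:
    - [0,0,0]
    - [0,0,0]
    - [0,0,-0.5]
    - [0,0,-1]
    - [0,0,-1]
  turn:
    - [0,0,0]
    - [0,0,0]
    - [0,0,0]
    - [0,0,0]
    - [0,0,0]
  gripper: [-1,-1,-1,-1,-1]

```text
t: 6.93
eef_pos: [585.5, 304.1, 86.6]
ee_rot: [0.087, -3.139, 0.001]
ft_force: [0.2, -0.1, -0.9]
opening: 0.999
grasp_force: 0.0
```

Call:
drive_tool:
  delta_pos:
    - [0,0,-1]
    - [0,0,-1]
    - [0,0,-1]
    - [0.9,-0.5,0]
    - [0.9,-0.5,0]
  turn:
    - [0,0,0]
    - [0,0,0]
    - [0,0,0]
    - [0,0,0]
    - [0,0,0]
  gripper: [-1,-1,-1,-1,-1]

```text
t: 7.35
eef_pos: [552.9, 282.8, 149.4]
ee_rot: [-0.087, 3.135, 0.002]
ft_force: [-0.2, -0.5, 0.7]
opening: 1.001
grasp_force: 0.0
```

Call:
drive_tool:
  delta_pos:
    - [0.9,-0.6,0]
    - [0.9,-0.6,0]
    - [0.9,-0.6,0]
    - [0.9,-0.6,0]
    - [0.9,-0.6,0]
  turn:
    - [0,0,0]
    - [0,0,0]
    - [0,0,0]
    - [0,0,0]
    - [0,0,0]
  gripper: [-1,-1,-1,-1,-1]

```text
t: 7.77
eef_pos: [464.2, 217.0, 147.2]
ee_rot: [-0.087, 3.139, 0.0]
ft_force: [0.4, -0.6, 0.4]
opening: 1.004
grasp_force: 0.0
```

Call:
drive_tool:
  delta_pos:
    - [0.7,-0.6,0]
    - [0.7,-0.6,0]
    - [0,0,0]
    - [0,0,0]
    - [0,0,0]
  turn:
    - [0,0,0]
    - [0,0,0]
    - [0,0,0]
    - [0,0,0]
    - [0,0,0]
  gripper: [-1,-1,-1,-1,-1]

```text
t: 8.18
eef_pos: [439.2, 192.3, 147.2]
ee_rot: [-0.086, 3.138, 0.001]
ft_force: [0.3, -0.2, -0.2]
opening: 1.001
grasp_force: 0.0
```

```bash
python3 - <<'E'
from go import *
c=snap('wrist','w3.png')
for xy in [(355,293),(399,189),(469,110),(587,305)]: print(xy,wlid(c,xy,64))
c=snap('top','t3.png')
for xy in [(399,189),(469,110),(501,10),(587,305)]: print('top',xy,wlid(c,xy,64))
plan(399,189,35,94.5)
E
```

```text
(355, 293) [324.7 316.2   2.5   0.    0. ]
(399, 189) [397.8 191.1  27.1   0.  260. ]
(469, 110) [450.4 111.7  19.5 172.2  88. ]
(587, 305) None
top (399, 189) None
top (469, 110) [450.  108.4  13.9   0.    0. ]
top (501, 10) None
top (587, 305) [606.  291.   11.3   0.    0. ]
at [439.1 192.4 146.8] psi 93.2 j6 -1.46 tilt [ 0.001  0.    -1.   ] shift units [ 2.02 -0.06  5.59] turn units -0.23 (psi change 1.3 )
```

View pics/w3.png

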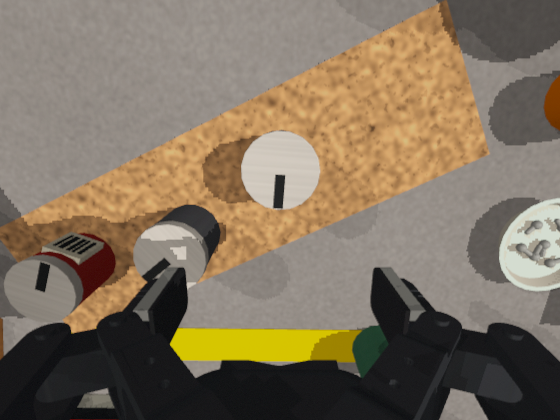

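Call:
drive_tool:
  delta_pos:
    - [1,0,0]
    - [1,0,0]
    - [0,0,1]
    - [0,0,1]
    - [0,0,1]
  turn:
    - [0,0,0]
    - [0,0,0]
    - [0,0,0]
    - [0,0,0]
    - [0,0,0]
  gripper: [-1,-1,-1,-1,-1]

```text
t: 8.7
eef_pos: [399.1, 190.4, 86.2]
ee_rot: [-0.088, 3.138, 0.001]
ft_force: [0.3, 0.4, -0.6]
opening: 0.999
grasp_force: 0.0
```

Call:
drive_tool:
  delta_pos:
    - [0,0,1]
    - [0,0,1]
    - [0,0,0.6]
    - [0,0,0]
    - [0,0,0]
  turn:
    - [0,0,0]
    - [0,0,0]
    - [0,0,0]
    - [0,0,0]
    - [0,0,0]
  gripper: [-1,-1,-1,-1,1]

```text
t: 9.12
eef_pos: [398.1, 189.9, 33.9]
ee_rot: [0.087, -3.139, 0.0]
ft_force: [-0.0, 0.0, 0.5]
opening: 0.885
grasp_force: 0.0
```

Call:
drive_tool:
  delta_pos:
    - [0,0,0]
    - [0,0,0]
    - [0,0,0]
    - [0,0,0]
    - [0,0,0]
  turn:
    - [0,0,0]
    - [0,0,0]
    - [0,0,0]
    - [0,0,0]
    - [0,0,0]
  gripper: [1,1,1,1,1]

```text
t: 9.53
eef_pos: [399.5, 190.2, 35.6]
ee_rot: [-0.087, 3.138, 0.001]
ft_force: [-0.4, 1.7, 6.2]
opening: 0.623
grasp_force: 52.9
```

Call:
drive_tool:
  delta_pos:
    - [0,0,-1]
    - [0,0,-1]
    - [0,0,-1]
    - [0,0,-1]
    - [0,0,-1]
  turn:
    - [0,0,0]
    - [0,0,0]
    - [0,0,0]
    - [0,0,0]
    - [0,0,0]
  gripper: [1,1,1,1,1]

```text
t: 9.95
eef_pos: [397.6, 189.6, 135.1]
ee_rot: [0.087, -3.14, 0.0]
ft_force: [0.7, 0.3, -4.0]
opening: 0.619
grasp_force: 53.9
```

Call:
drive_tool:
  delta_pos:
    - [-1,0.05,0]
    - [-1,0.05,0]
    - [-1,0.05,0]
    - [-1,0.05,0]
    - [-1,0.05,0]
  turn:
    - [0,0,0]
    - [0,0,0]
    - [0,0,0]
    - [0,0,0]
    - [0,0,0]
  gripper: [1,1,1,1,1]

```text
t: 10.37
eef_pos: [498.2, 200.2, 134.1]
ee_rot: [0.087, -3.14, 0.0]
ft_force: [-0.3, -0.7, -3.5]
opening: 0.621
grasp_force: 54.3
```

Call:
drive_tool:
  delta_pos:
    - [-1,0.1,0]
    - [-1,0.1,0]
    - [-1,0.1,0]
    - [-1,0.1,0]
    - [0,0,0]
  turn:
    - [0,0,-0.2]
    - [0,0,0]
    - [0,0,0]
    - [0,0,0]
    - [0,0,0]
  gripper: [1,1,1,1,1]

```text
t: 10.78
eef_pos: [580.0, 213.8, 134.3]
ee_rot: [-0.117, 3.137, 0.0]
ft_force: [-0.8, -0.6, -3.9]
opening: 0.622
grasp_force: 54.2
```

```bash
python3 - <<'E'
from go import *
c=snap('wrist','w4.png'); p=pose()[0]; print(wlid(c,p[:2],164)); plan(591,211,35,94)
E
```

```text
[ 5.778e+02  2.152e+02  2.810e+01 -3.000e-01  1.163e+03]
at [578.  213.7 133.9] psi 94.3 j6 -1.48 tilt [ 0. -0. -1.] shift units [-0.64 -0.18  4.94] turn units 0.05 (psi change -0.3 )
```

Call:
drive_tool:
  delta_pos:
    - [-0.6,-0.15,0]
    - [0,0,1]
    - [0,0,1]
    - [0,0,1]
    - [0,0,1]
  turn:
    - [0,0,0]
    - [0,0,0]
    - [0,0,0]
    - [0,0,0]
    - [0,0,0]
  gripper: [1,1,1,1,1]

```text
t: 11.25
eef_pos: [587.8, 211.6, 53.2]
ee_rot: [0.118, -3.138, 0.0]
ft_force: [-0.8, -0.3, -3.5]
opening: 0.621
grasp_force: 54.2
```

Call:
drive_tool:
  delta_pos:
    - [0,0,0.6]
    - [0,0,0.2]
    - [0,0,0.12]
    - [0,0,0]
    - [0,0,0]
  turn:
    - [0,0,0]
    - [0,0,0]
    - [0,0,0]
    - [0,0,0]
    - [0,0,0]
  gripper: [1,1,1,1,-1]

```text
t: 11.67
eef_pos: [590.1, 211.9, 37.2]
ee_rot: [-0.118, 3.137, 0.0]
ft_force: [0.3, -0.3, 0.4]
opening: 0.743
grasp_force: 0.0
```

Call:
drive_tool:
  delta_pos:
    - [0,0,0]
    - [0,0,0]
    - [0,0,0]
    - [0,0,-0.5]
    - [0,0,-1]
  turn:
    - [0,0,0]
    - [0,0,0]
    - [0,0,0]
    - [0,0,0]
    - [0,0,0]
  gripper: [-1,-1,-1,-1,-1]

```text
t: 12.08
eef_pos: [587.3, 211.4, 64.3]
ee_rot: [0.118, -3.135, 0.001]
ft_force: [-0.3, -0.4, -0.8]
opening: 1.0
grasp_force: 0.0
```

Call:
drive_tool:
  delta_pos:
    - [0,0,-1]
    - [0,0,-1]
    - [0,0,-1]
    - [0,0,-1]
    - [1,-0.9,0]
  turn:
    - [0,0,0]
    - [0,0,0]
    - [0,0,0]
    - [0,0,0]
    - [0,0,0]
  gripper: [-1,-1,-1,-1,-1]

```text
t: 12.5
eef_pos: [575.9, 194.5, 152.5]
ee_rot: [-0.12, 3.127, 0.003]
ft_force: [0.7, -0.7, -0.2]
opening: 0.999
grasp_force: 0.0
```

Call:
drive_tool:
  delta_pos:
    - [0.95,-1,0]
    - [0.95,-1,0]
    - [0.95,-1,0]
    - [0.95,-1,0]
    - [0,0,0]
  turn:
    - [0,0,0]
    - [0,0,0]
    - [0,0,0]
    - [0,0,0]
    - [0,0,0]
  gripper: [-1,-1,-1,-1,-1]

```text
t: 12.92
eef_pos: [498.1, 104.4, 146.2]
ee_rot: [0.116, -3.138, 0.002]
ft_force: [0.5, -0.3, -0.7]
opening: 0.997
grasp_force: 0.0
```

```bash
cat >> m.py <<'E'
def lids(c,zt=64,show=True):
    "bright round lids: centre and yaw of the black line by PCA, any view"
    g=c['frame'].min(2); hsv=cv2.cvtColor(c['frame'],cv2.COLOR_RGB2HSV).astype(int); P=cloud(c)
    m=((abs(P[...,2]-zt)<10)&(hsv[...,1]<80)).astype(np.uint8); m=cv2.morphologyEx(m,cv2.MORPH_OPEN,np.ones((3,3)))
    n,l,st,ce=cv2.connectedComponentsWithStats(m); out=[]
    for i in range(1,n):
        if st[i,4]<60: continue
        v,u=np.nonzero(l==i); w=onz(c,u,v,zt)[:,:2]; (x,y),r=cv2.minEnclosingCircle(w.astype(np.float32))
        if not 24<r<33: continue
        d=w-np.array([x,y]); rr=np.hypot(*d.T); G=g[v,u]; k=(rr<22)&(G<75)
        if k.sum()<6: k=(rr<22)&(G<np.median(G)*.65)
        if k.sum()<4: print('?',x,y,r); continue
        q=d[k]; e=q.mean(0); a=np.linalg.svd(q-e)[2][0]; a=a*np.sign(a@e)
        out.append([x,y,r,np.degrees(np.arctan2(a[1],a[0])),np.degrees(np.arctan2(e[1],e[0])),k.sum()]); 
        if show: print('lid xy r yawPCA yawmean n',np.round(out[-1],1),'px',ce[i].round())
    return out
E
python3 - <<'E'
from go import *
c=snap('wrist','w5.png'); lids(c); lids(snap('top','t5.png')); plan(469,110,147,42.5)
E
```

```text
lid xy r yawPCA yawmean n [467.5 111.9  27.4 -47.7 -46.4 239. ] px [292. 187.]
lid xy r yawPCA yawmean n [500.2  12.4  29.  161.9 167.2 265. ] px [150. 222.]
lid xy r yawPCA yawmean n [ 572.4  304.4   29.   -89.1 -148.6  148. ] px [526. 327.]
lid xy r yawPCA yawmean n [586.8 302.8  28.6   0.8  -1.7   6. ] px [182. 154.]
lid xy r yawPCA yawmean n [501.4   9.9  28.1 160.8 163.6  11. ] px [290. 183.]
at [501.1 106.3 147. ] psi 94.2 j6 -1.67 tilt [ 0.002  0.    -1.   ] shift units [ 1.59  0.3  -0.  ] turn units 9.03 (psi change -51.7 )
```

View pics/w5.png

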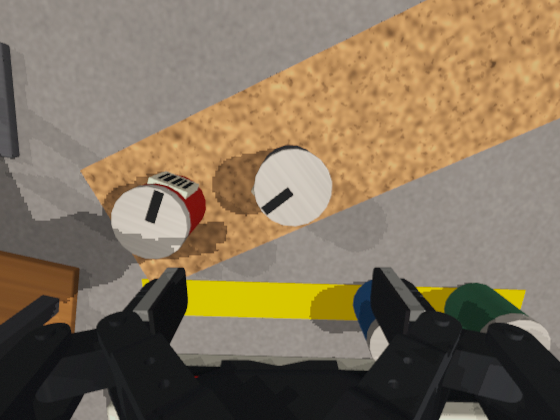

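Call:
drive_tool:
  delta_pos:
    - [0.8,0.2,0]
    - [0.83,0.17,0]
    - [0,0,0]
    - [0,0,0]
    - [0,0,0]
  turn:
    - [0,0,0]
    - [0,0,0]
    - [0,0,0.9]
    - [0,0,0.9]
    - [0,0,0.9]
  gripper: [-1,-1,-1,-1,-1]

```text
t: 13.43
eef_pos: [468.8, 112.6, 146.7]
ee_rot: [0.311, 3.124, 0.001]
ft_force: [0.0, -0.3, -1.0]
opening: 1.0
grasp_force: 0.0
```

Call:
drive_tool:
  delta_pos:
    - [0,0,0]
    - [0,0,0]
    - [0,0,0]
    - [0,0,0]
    - [0,0,0]
  turn:
    - [0,0,0.9]
    - [0,0,0.9]
    - [0,0,0.9]
    - [0,0,0.9]
    - [0,0,0.9]
  gripper: [-1,-1,-1,-1,-1]

```text
t: 13.85
eef_pos: [468.9, 112.6, 146.6]
ee_rot: [1.0, 2.977, 0.001]
ft_force: [0.7, -0.1, -0.8]
opening: 1.001
grasp_force: 0.0
```

Call:
drive_tool:
  delta_pos:
    - [0,0,0]
    - [0,0,0]
    - [0,0,0]
    - [0,0,1]
    - [0,0,1]
  turn:
    - [0,0,0.9]
    - [0,0,0.84]
    - [0,0,0]
    - [0,0,0]
    - [0,0,0]
  gripper: [-1,-1,-1,-1,-1]

```text
t: 14.27
eef_pos: [470.1, 112.4, 107.1]
ee_rot: [1.243, 2.88, 0.003]
ft_force: [0.1, -0.1, -0.4]
opening: 1.0
grasp_force: 0.0
```

```bash
python3 - <<'E'
from go import *
plan(468,111.3,35,43)
E
```

```text
at [470.1 112.4 107.1] psi 43.3 j6 -0.77 tilt [ 0.005  0.    -1.   ] shift units [ 0.04 -0.12  3.61] turn units 0.05 (psi change -0.3 )
```

Call:
drive_tool:
  delta_pos:
    - [0,0,1]
    - [0,0,1]
    - [0,0,1]
    - [0,0,0.6]
    - [0,0,0]
  turn:
    - [0,0,0]
    - [0,0,0]
    - [0,0,0]
    - [0,0,0]
    - [0,0,0]
  gripper: [-1,-1,-1,-1,-1]

```text
t: 14.68
eef_pos: [466.3, 112.2, 31.6]
ee_rot: [-1.245, -2.88, 0.002]
ft_force: [-0.8, 0.2, -0.1]
opening: 0.996
grasp_force: 0.0
```

Call:
drive_tool:
  delta_pos:
    - [0,0,0]
    - [0,0,0]
    - [0,0,0]
    - [0,0,0]
    - [0,0,0]
  turn:
    - [0,0,0]
    - [0,0,0]
    - [0,0,0]
    - [0,0,0]
    - [0,0,0]
  gripper: [1,1,1,1,1]

```text
t: 15.1
eef_pos: [469.1, 111.8, 35.4]
ee_rot: [1.249, 2.88, 0.002]
ft_force: [0.3, 0.6, 7.0]
opening: 0.622
grasp_force: 53.1
```

Call:
drive_tool:
  delta_pos:
    - [0,0,0]
    - [0,0,-1]
    - [0,0,-1]
    - [0,0,-1]
    - [0,0,-1]
  turn:
    - [0,0,0]
    - [0,0,0]
    - [0,0,0]
    - [0,0,0]
    - [0,0,0]
  gripper: [1,1,1,1,1]

```text
t: 15.52
eef_pos: [467.3, 111.8, 114.7]
ee_rot: [-1.25, -2.882, 0.0]
ft_force: [0.8, 0.2, -2.3]
opening: 0.618
grasp_force: 53.8
```

Call:
drive_tool:
  delta_pos:
    - [0,0,-1]
    - [-0.69,0.8,0]
    - [-0.69,0.8,0]
    - [-0.69,0.8,0]
    - [-0.69,0.8,0]
  turn:
    - [0,0,0]
    - [0,0,0]
    - [0,0,0]
    - [0,0,0]
    - [0,0,0]
  gripper: [1,1,1,1,1]

```text
t: 15.93
eef_pos: [552.8, 115.2, 134.1]
ee_rot: [1.25, 2.882, 0.0]
ft_force: [0.2, 0.4, -3.4]
opening: 0.619
grasp_force: 54.3
```

Call:
drive_tool:
  delta_pos:
    - [-0.69,0.8,0]
    - [-0.69,0.8,0]
    - [0,0,0]
    - [0,0,0]
    - [0,0,0]
  turn:
    - [0,0,0]
    - [0,0,0]
    - [0,0,-0.9]
    - [0,0,-0.9]
    - [0,0,-0.9]
  gripper: [1,1,1,1,1]

```text
t: 16.35
eef_pos: [594.2, 116.8, 133.3]
ee_rot: [-0.844, -3.025, 0.0]
ft_force: [-0.7, 0.4, -3.8]
opening: 0.618
grasp_force: 54.3
```

Call:
drive_tool:
  delta_pos:
    - [0,0,0]
    - [0,0,0]
    - [0,0,0]
    - [0,0,0]
    - [0,0,0]
  turn:
    - [0,0,-0.9]
    - [0,0,-0.9]
    - [0,0,-0.9]
    - [0,0,-0.9]
    - [0,0,-0.9]
  gripper: [1,1,1,1,1]

```text
t: 16.77
eef_pos: [593.9, 116.8, 133.6]
ee_rot: [-0.148, -3.137, -0.0]
ft_force: [-0.1, 0.0, -3.6]
opening: 0.623
grasp_force: 54.3
```

Call:
drive_tool:
  delta_pos:
    - [0,0,0]
    - [0,0,0]
    - [0,0,0]
    - [0,0,0]
    - [0,0,0]
  turn:
    - [0,0,-0.9]
    - [0,0,-0.65]
    - [0,0,0]
    - [0,0,0]
    - [0,0,0]
  gripper: [1,1,1,1,1]

```text
t: 17.18
eef_pos: [594.3, 116.9, 133.8]
ee_rot: [0.085, -3.14, -0.0]
ft_force: [0.5, -0.2, -2.9]
opening: 0.623
grasp_force: 54.3
```

```bash
python3 - <<'E'
from go import *
plan(595,117,35,93.2)
lids(snap('wrist','w6.png'),165)
lids(snap('top','t6.png'))
E
```

```text
at [594.3 116.9 133.8] psi 93.1 j6 -1.63 tilt [-0.  0. -1.] shift units [-0.04  0.    4.94] turn units -0.02 (psi change 0.1 )
lid xy r yawPCA yawmean n [586.3 303.6  28.6   0.8  -4.9   6. ] px [182. 154.]
lid xy r yawPCA yawmean n [502.5  10.   27.3 160.8 164.5  10. ] px [290. 183.]
```

Call:
drive_tool:
  delta_pos:
    - [0,0,1]
    - [0,0,1]
    - [0,0,1]
    - [0,0,1]
    - [0,0,0.6]
  turn:
    - [0,0,0]
    - [0,0,0]
    - [0,0,0]
    - [0,0,0]
    - [0,0,0]
  gripper: [1,1,1,1,1]

```text
t: 17.7
eef_pos: [593.1, 116.8, 39.6]
ee_rot: [0.087, -3.138, -0.0]
ft_force: [0.3, 0.2, -3.4]
opening: 0.616
grasp_force: 54.3
```

Call:
drive_tool:
  delta_pos:
    - [0,0,0.2]
    - [0,0,0.12]
    - [0,0,0]
    - [0,0,0]
    - [0,0,0]
  turn:
    - [0,0,0]
    - [0,0,0]
    - [0,0,0]
    - [0,0,0]
    - [0,0,0]
  gripper: [1,1,1,-1,-1]

```text
t: 18.12
eef_pos: [596.0, 116.8, 37.1]
ee_rot: [-0.088, 3.137, -0.0]
ft_force: [0.1, 0.0, -0.7]
opening: 0.882
grasp_force: 0.0
```

Call:
drive_tool:
  delta_pos:
    - [0,0,0]
    - [0,0,0]
    - [0,0,-0.5]
    - [0,0,-1]
    - [0,0,-1]
  turn:
    - [0,0,0]
    - [0,0,0]
    - [0,0,0]
    - [0,0,0]
    - [0,0,0]
  gripper: [-1,-1,-1,-1,-1]

```text
t: 18.53
eef_pos: [593.9, 116.8, 86.0]
ee_rot: [0.088, -3.139, -0.0]
ft_force: [0.5, -1.1, 0.6]
opening: 1.003
grasp_force: 0.0
```

Call:
drive_tool:
  delta_pos:
    - [0,0,-1]
    - [0,0,-1]
    - [0,0,-1]
    - [0.62,-0.84,0]
    - [0.62,-0.84,0]
  turn:
    - [0,0,0]
    - [0,0,0]
    - [0,0,0]
    - [0,0,0]
    - [0,0,0]
  gripper: [-1,-1,-1,-1,-1]

```text
t: 18.95
eef_pos: [573.1, 82.1, 148.6]
ee_rot: [-0.091, 3.135, -0.001]
ft_force: [0.1, -0.2, -0.7]
opening: 1.002
grasp_force: 0.0
```

Call:
drive_tool:
  delta_pos:
    - [0.62,-0.84,0]
    - [0.62,-0.84,0]
    - [0.62,-0.84,0]
    - [0.62,-0.84,0]
    - [0,0,0]
  turn:
    - [0,0,0]
    - [0,0,0]
    - [0,0,0]
    - [0,0,0]
    - [0,0,0]
  gripper: [-1,-1,-1,-1,-1]

```text
t: 19.37
eef_pos: [524.5, 9.8, 146.2]
ee_rot: [0.085, -3.14, 0.002]
ft_force: [0.6, 0.0, -0.9]
opening: 1.002
grasp_force: 0.0
```

```bash
python3 - <<'E'
from go import *
c=snap('wrist','w7.png'); lids(c); print('top');lids(snap('top','t7.png')); plan(501,11.5,147,72.5)
E
```

```text
lid xy r yawPCA yawmean n [500.8  10.7  27.5 161.5 159.1 252. ] px [282. 196.]
lid xy r yawPCA yawmean n [585.8 207.3  31.5  14.1  28.9  88. ] px [528. 310.]
lid xy r yawPCA yawmean n [677.1 180.4  24.7 -89.3  -5.8 494. ] px [462. 407.]
top
lid xy r yawPCA yawmean n [595.1 116.8  27.8   6.8  -3.1   9. ] px [248. 150.]
lid xy r yawPCA yawmean n [586.6 302.3  29.1   0.8   0.6   6. ] px [182. 154.]
lid xy r yawPCA yawmean n [ 5.886e+02  2.106e+02  2.810e+01  2.000e-01 -1.800e+00  6.000e+00] px [216. 153.]
at [526.1  11.6 146.5] psi 93.1 j6 -1.83 tilt [ 0.002 -0.    -1.   ] shift units [ 1.26  0.06 -0.03] turn units 3.6 (psi change -20.6 )
```

Call:
drive_tool:
  delta_pos:
    - [0.6,0.03,0]
    - [0.62,0.02,0]
    - [0,0,0]
    - [0,0,0]
    - [0,0,0]
  turn:
    - [0,0,0]
    - [0,0,0.9]
    - [0,0,0.9]
    - [0,0,0.9]
    - [0,0,0.93]
  gripper: [-1,-1,-1,-1,-1]

```text
t: 19.88
eef_pos: [502.1, 12.5, 146.1]
ee_rot: [0.485, 3.103, 0.0]
ft_force: [0.1, -0.1, 0.3]
opening: 1.002
grasp_force: 0.0
```

Call:
drive_tool:
  delta_pos:
    - [0,0,1]
    - [0,0,1]
    - [0,0,1]
    - [0,0,1]
    - [0,0,1]
  turn:
    - [0,0,0]
    - [0,0,0]
    - [0,0,0]
    - [0,0,0]
    - [0,0,0]
  gripper: [-1,-1,-1,-1,-1]

```text
t: 20.3
eef_pos: [502.4, 12.5, 45.1]
ee_rot: [0.478, 3.104, 0.0]
ft_force: [-0.4, -0.3, 0.0]
opening: 1.003
grasp_force: 0.0
```

Call:
drive_tool:
  delta_pos:
    - [0,0,0.57]
    - [0,0,0]
    - [0,0,0]
    - [0,0,0]
    - [0,0,0]
  turn:
    - [0,0,0]
    - [0,0,0]
    - [0,0,0]
    - [0,0,0]
    - [0,0,0]
  gripper: [-1,-1,1,1,1]

```text
t: 20.72
eef_pos: [502.8, 11.5, 35.7]
ee_rot: [0.479, 3.102, -0.001]
ft_force: [-4.6, -0.1, 7.2]
opening: 0.624
grasp_force: 51.5
```

Call:
drive_tool:
  delta_pos:
    - [0,0,0]
    - [0,0,0]
    - [0,0,0]
    - [0,0,-1]
    - [0,0,-1]
  turn:
    - [0,0,0]
    - [0,0,0]
    - [0,0,0]
    - [0,0,0]
    - [0,0,0]
  gripper: [1,1,1,1,1]

```text
t: 21.13
eef_pos: [499.9, 11.9, 73.7]
ee_rot: [-0.48, -3.101, -0.0]
ft_force: [1.0, 0.1, -2.7]
opening: 0.615
grasp_force: 53.6
```

Call:
drive_tool:
  delta_pos:
    - [0,0,-1]
    - [0,0,-1]
    - [0,0,-1]
    - [0,0,0]
    - [0,0,0]
  turn:
    - [0,0,0]
    - [0,0,0]
    - [0,0,0]
    - [0,0,1]
    - [0,0,1]
  gripper: [1,1,1,1,1]

```text
t: 21.55
eef_pos: [502.4, 11.5, 135.9]
ee_rot: [0.794, 3.036, 0.0]
ft_force: [0.3, 0.1, -4.5]
opening: 0.621
grasp_force: 53.6
```

```bash
python3 - <<'E'
from go import *
plan(599,23,135,-86.8)
E
```

```text
at [502.4  11.5 135.9] psi 60.7 j6 -1.27 tilt [ 0.003 -0.001 -1.   ] shift units [-3.93  2.87  0.06] turn units 25.74 (psi change -147.5 )
```

Call:
drive_tool:
  delta_pos:
    - [0,0,0]
    - [0,0,0]
    - [0,0,0]
    - [0,0,0]
    - [0,0,0]
  turn:
    - [0,0,1]
    - [0,0,1]
    - [0,0,1]
    - [0,0,1]
    - [0,0,1]
  gripper: [1,1,1,1,1]

```text
t: 21.97
eef_pos: [501.0, 11.7, 134.1]
ee_rot: [-1.522, -2.748, 0.0]
ft_force: [-0.7, 0.3, -2.9]
opening: 0.619
grasp_force: 53.6
```

Call:
drive_tool:
  delta_pos:
    - [0,0,0]
    - [0,0,0]
    - [0,0,0]
    - [0,0,0]
    - [0,0,0]
  turn:
    - [0,0,1]
    - [0,0,1]
    - [0,0,1]
    - [0,0,1]
    - [0,0,1]
  gripper: [1,1,1,1,1]

```text
t: 22.38
eef_pos: [501.0, 11.7, 134.0]
ee_rot: [-2.155, -2.286, 0.0]
ft_force: [-0.0, -0.1, -2.9]
opening: 0.62
grasp_force: 53.6
```

Call:
drive_tool:
  delta_pos:
    - [0,0,0]
    - [0,0,0]
    - [0,0,0]
    - [0,0,0]
    - [0,0,0]
  turn:
    - [0,0,1]
    - [0,0,1]
    - [0,0,1]
    - [0,0,1]
    - [0,0,1]
  gripper: [1,1,1,1,1]

```text
t: 22.8
eef_pos: [501.0, 11.7, 134.0]
ee_rot: [-2.653, -1.681, 0.0]
ft_force: [0.5, -0.4, -2.5]
opening: 0.621
grasp_force: 53.6
```

Call:
drive_tool:
  delta_pos:
    - [0,0,0]
    - [0,0,0]
    - [0,0,0]
    - [0,0,0]
    - [0,0,0]
  turn:
    - [0,0,1]
    - [0,0,1]
    - [0,0,1]
    - [0,0,1]
    - [0,0,1]
  gripper: [1,1,1,1,1]

```text
t: 23.22
eef_pos: [501.0, 11.7, 134.0]
ee_rot: [-2.987, -0.973, 0.001]
ft_force: [0.4, 0.5, -2.6]
opening: 0.621
grasp_force: 53.6
```

Call:
drive_tool:
  delta_pos:
    - [0,0,0]
    - [0,0,0]
    - [0,0,0]
    - [0,0,0]
    - [0,0,0]
  turn:
    - [0,0,1]
    - [0,0,1]
    - [0,0,1]
    - [0,0,1]
    - [0,0,1]
  gripper: [1,1,1,1,1]

```text
t: 23.63
eef_pos: [501.0, 11.7, 134.0]
ee_rot: [-3.135, -0.204, 0.001]
ft_force: [0.6, 0.2, -2.9]
opening: 0.619
grasp_force: 53.6
```

Call:
drive_tool:
  delta_pos:
    - [0,0,0]
    - [0.98,-0.06,0]
    - [0.98,-0.06,0]
    - [0.98,-0.06,0]
    - [0.98,-0.06,0]
  turn:
    - [0,0,0.74]
    - [0,0,0]
    - [0,0,0]
    - [0,0,0]
    - [0,0,0]
  gripper: [1,1,1,1,1]

```text
t: 24.05
eef_pos: [579.8, 21.4, 134.1]
ee_rot: [-3.14, -0.095, 0.0]
ft_force: [-0.2, 1.0, -3.1]
opening: 0.62
grasp_force: 53.6
```

Call:
drive_tool:
  delta_pos:
    - [0.95,-0.06,0]
    - [0,0,0]
    - [0,0,0]
    - [0,0,0]
    - [0,0,0]
  turn:
    - [0,0,0]
    - [0,0,0]
    - [0,0,0]
    - [0,0,0]
    - [0,0,0]
  gripper: [1,1,1,1,1]

```text
t: 24.47
eef_pos: [597.1, 23.6, 133.7]
ee_rot: [-3.14, -0.095, 0.002]
ft_force: [0.6, 0.6, -2.6]
opening: 0.619
grasp_force: 53.6
```

```bash
python3 - <<'E'
from go import *
plan(599,23,35,-86.8)
E
```

```text
at [597.1  23.6 133.7] psi -86.5 j6 1.35 tilt [-0.001  0.    -1.   ] shift units [0.1  0.04 4.94] turn units 0.05 (psi change -0.3 )
```

Call:
drive_tool:
  delta_pos:
    - [0.08,0,1]
    - [0,0,1]
    - [0,0,1]
    - [0,0,1]
    - [0,0,0.6]
  turn:
    - [0,0,0.05]
    - [0,0,0]
    - [0,0,0]
    - [0,0,0]
    - [0,0,0]
  gripper: [1,1,1,1,1]

```text
t: 24.88
eef_pos: [597.9, 23.8, 40.0]
ee_rot: [-3.14, -0.087, 0.005]
ft_force: [-0.6, -0.4, -2.7]
opening: 0.624
grasp_force: 53.6
```

Call:
drive_tool:
  delta_pos:
    - [0,0,0.2]
    - [0,0,0.12]
    - [0,0,0]
    - [0,0,0]
    - [0,0,0]
  turn:
    - [0,0,0]
    - [0,0,0]
    - [0,0,0]
    - [0,0,0]
    - [0,0,0]
  gripper: [1,1,1,-1,-1]

```text
t: 25.3
eef_pos: [601.3, 23.4, 37.3]
ee_rot: [3.14, 0.088, 0.005]
ft_force: [0.0, 1.1, 0.6]
opening: 0.88
grasp_force: 0.0
```

Call:
drive_tool:
  delta_pos:
    - [0,0,0]
    - [0,0,0]
    - [0,0,-0.5]
    - [0,0,-1]
    - [0,0,-1]
  turn:
    - [0,0,0]
    - [0,0,0]
    - [0,0,0]
    - [0,0,0]
    - [0,0,0]
  gripper: [-1,-1,-1,-1,-1]

```text
t: 25.72
eef_pos: [599.3, 23.7, 86.2]
ee_rot: [-3.14, -0.088, 0.002]
ft_force: [0.8, -0.5, 0.4]
opening: 0.998
grasp_force: 0.0
```

Call:
drive_tool:
  delta_pos:
    - [0,0,-1]
    - [0,0,-1]
    - [0,0,-1]
    - [0,0,-1]
    - [0,0,-1]
  turn:
    - [0,0,0]
    - [0,0,0]
    - [0,0,0]
    - [0,0,0]
    - [0,0,0]
  gripper: [-1,-1,-1,-1,-1]

```text
t: 26.13
eef_pos: [599.9, 23.7, 187.8]
ee_rot: [3.14, 0.088, 0.002]
ft_force: [0.3, 0.2, 0.0]
opening: 0.999
grasp_force: 0.0
```

Call:
drive_tool:
  delta_pos:
    - [-1,0,-1]
    - [-1,0,-1]
    - [-1,0,-1]
    - [-1,0,-1]
    - [-1,0,-1]
  turn:
    - [0,0,0]
    - [0,0,-1]
    - [0,0,0]
    - [0,0,0]
    - [0,0,0]
  gripper: [-1,-1,-1,-1,-1]

```text
t: 26.55
eef_pos: [499.6, 12.1, 287.4]
ee_rot: [3.132, 0.245, 0.001]
ft_force: [0.4, -0.4, 0.1]
opening: 0.999
grasp_force: 0.0
```

Call:
drive_tool:
  delta_pos:
    - [0,0,-1]
    - [0,0,-0.5]
    - [0,0,0]
    - [0,0,0]
    - [0,0,0]
  turn:
    - [0,0,-1]
    - [0,0,-1]
    - [0,0,-1]
    - [0,0,-1]
    - [0,0,-1]
  gripper: [-1,-1,-1,-1,-1]

```text
t: 26.97
eef_pos: [500.6, 12.1, 317.2]
ee_rot: [2.971, 1.019, 0.003]
ft_force: [0.1, 0.4, 0.3]
opening: 1.002
grasp_force: 0.0
```

Call:
drive_tool:
  delta_pos:
    - [0,0,0]
    - [0,0,0]
    - [0,0,0]
    - [0,0,0]
    - [0,0,0]
  turn:
    - [0,0,-1]
    - [0,0,-1]
    - [0,0,-1]
    - [0,0,-1]
    - [0,0,-1]
  gripper: [-1,-1,-1,-1,-1]

```text
t: 27.38
eef_pos: [500.5, 12.2, 316.6]
ee_rot: [2.627, 1.722, 0.001]
ft_force: [-0.4, -0.5, -0.4]
opening: 0.999
grasp_force: 0.0
```

Call:
drive_tool:
  delta_pos:
    - [0,0,0]
    - [0,0,0]
    - [0,0,0]
    - [0,0,0]
    - [0,0,0]
  turn:
    - [0,0,-1]
    - [0,0,-1]
    - [0,0,-1]
    - [0,0,-0.5]
    - [0,0,0]
  gripper: [-1,-1,-1,-1,-1]

```text
t: 27.8
eef_pos: [500.6, 12.2, 316.6]
ee_rot: [2.29, 2.15, 0.001]
ft_force: [-0.4, -0.1, -0.7]
opening: 0.998
grasp_force: 0.0
```

```bash
python3 - <<'E'
from go import *
plan(420,-191,280,-4)
c=snap('top','t8.png'); lids(c)
c=snap('scene','s8.png'); lids(c)
cv2.imwrite('pics/s8c.png',cv2.resize(c['frame'][150:370,40:460,::-1],None,fx=1.9,fy=1.9,interpolation=3))
E
```

```text
at [500.6  12.2 316.6] psi -3.6 j6 -0.15 tilt [ 0.001 -0.    -1.   ] shift units [-10.39  -3.38   1.83] turn units 0.07 (psi change -0.4 )
lid xy r yawPCA yawmean n [587.1 302.9  28.3   0.8  -1.9   6. ] px [182. 154.]
lid xy r yawPCA yawmean n [ 5.886e+02  2.106e+02  2.810e+01  2.000e-01 -1.800e+00  6.000e+00] px [216. 153.]
lid xy r yawPCA yawmean n [584.9 300.8  30.4   2.5  10.   11. ] px [388. 256.]
lid xy r yawPCA yawmean n [587.6 209.5  29.9  -2.7   5.2  12. ] px [356. 265.]
lid xy r yawPCA yawmean n [593.3 113.5  30.    2.   10.6  15. ] px [321. 276.]
lid xy r yawPCA yawmean n [599.8  21.9  28.7   4.5   4.7  18. ] px [286. 287.]
```

View pics/s8c.png

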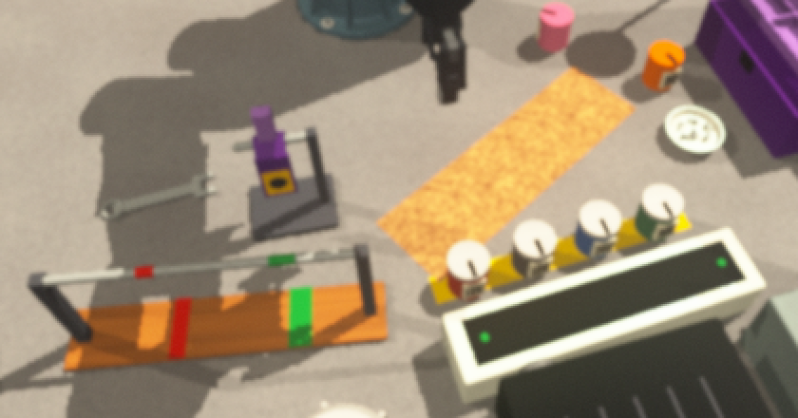

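```bash
python3 - <<'E'
from go import *
c=snap('wrist','w8.png'); L=lids(c)
hsv=cv2.cvtColor(c['frame'],cv2.COLOR_RGB2HSV); m=((hsv[...,0]>20)&(hsv[...,0]<35)&(hsv[...,1]>120)&(hsv[...,2]>80)).astype(np.uint8)
v,u=np.nonzero(cv2.morphologyEx(m,cv2.MORPH_OPEN,np.ones((3,3)))); w=onz(c,u,v,0); print(len(v),rect(w))
e=np.array(c['extrinsics']);print(e[:3,3],e[:3,2])
for y in range(-20,360,15):
    k=abs(w[:,1]-y)<3
    if k.sum()>3: print(y,w[k,0].min().round(1),w[k,0].max().round(1))
E
```

```text
lid xy r yawPCA yawmean n [ 586.   204.6   26.9  -16.8 -105.5   36. ] px [347.  10.]
lid xy r yawPCA yawmean n [592.7 116.2  27.8   2.4   5.3  78. ] px [353.  90.]
lid xy r yawPCA yawmean n [598.6  23.7  28.    3.2   1.7  64. ] px [358. 170.]
2226 [595.5  84.5  40.6 218.6   2.5]
[504.27211608  83.05074186 447.67257286] [0.01780941 0.27859528 0.96024346]
-20 580.6 618.7
55 577.6 616.8
70 576.5 615.3
85 575.4 615.2
145 572.8 587.3
160 573.0 612.2
175 572.1 610.9
190 571.2 610.9
```

View pics/w8.png

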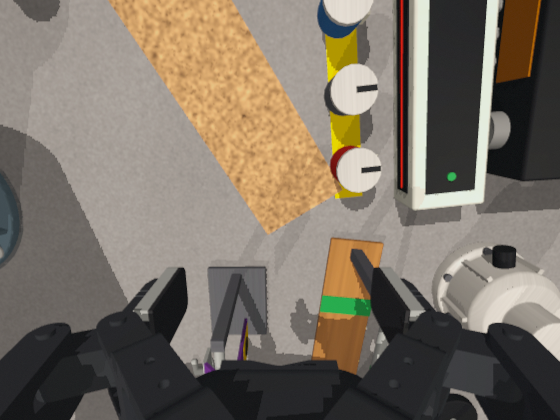

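Call:
drive_tool:
  delta_pos:
    - [-0.93,-0.34,0.1]
    - [-0.93,-0.34,0.1]
    - [-0.93,-0.34,0.1]
    - [-0.93,-0.34,0.1]
    - [-0.93,-0.34,0.1]
  turn:
    - [0,0,0]
    - [0,0,0]
    - [0,0,0]
    - [0,0,0]
    - [0,0,0]
  gripper: [-1,-1,-1,-1,-1]

```text
t: 28.37
eef_pos: [460.2, -79.2, 305.9]
ee_rot: [2.293, 2.147, 0.0]
ft_force: [-0.6, 0.3, -0.5]
opening: 1.001
grasp_force: 0.0
```

Call:
drive_tool:
  delta_pos:
    - [-0.93,-0.34,0.1]
    - [-0.93,-0.34,0.1]
    - [-0.93,-0.34,0.1]
    - [-0.93,-0.34,0.1]
    - [-0.93,-0.34,0.1]
  turn:
    - [0,0,0]
    - [0,0,0]
    - [0,0,0]
    - [0,0,0]
    - [0,0,0]
  gripper: [-1,-1,-1,-1,-1]

```text
t: 28.78
eef_pos: [420.2, -169.9, 295.9]
ee_rot: [2.294, 2.146, 0.0]
ft_force: [-0.2, -0.4, 0.0]
opening: 1.0
grasp_force: 0.0
```

Call:
drive_tool:
  delta_pos:
    - [0,0,0]
    - [0,0,0]
  turn:
    - [0,0,0]
    - [0,0,0]
  gripper: [-0.4,-0.4]

```text
t: 28.95
eef_pos: [420.5, -169.5, 295.8]
ee_rot: [-2.296, -2.144, -0.0]
ft_force: [0.7, 0.0, 0.0]
opening: 0.75
grasp_force: 0.0
```

```bash
python3 - <<'E'
from go import *
c=snap('wrist','w9.png'); P=cloud(c); hsv=cv2.cvtColor(c['frame'],cv2.COLOR_RGB2HSV); H,S,V=[hsv[...,i].astype(int) for i in range(3)]
m=(H>120)&(H<155)&(S>50)&(P[...,2]>214)&(P[...,2]<232)&(P[...,1]<-100); v,u=np.nonzero(m); w=onz(c,u,v,223)
print('tab top',len(v),rect(w),w.mean(0).round(1),(u.mean(),v.mean()))
b=(S<60)&(abs(P[...,2]-163)<8)&(P[...,1]<-80)&(P[...,0]<480); v,u=np.nonzero(b); w=onz(c,u,v,165); print('standbar',len(v),rect(w) if len(v)>5 else '', np.round(P[b].min(0)),np.round(P[b].max(0)))
plan(420,-191,194,-3.6)
for n in('top',):
  c=snap(n,'t9.png')
  lids(c)
E
```

```text
tab top 717 [ 420.1 -189.2   15.    26.3   -3.2] [ 420.3 -188.9  223. ] (np.float64(281.69037656903765), np.float64(257.8117154811716))
standbar 772 [ 416.2 -183.5   33.9  106.8    2.6] [ 399. -238.  155.] [ 435. -131.  170.]
at [ 420.8 -168.9  295.9] psi -3.8 j6 -0.58 tilt [ 0.  0. -1.] shift units [-1.1   0.03  5.09] turn units -0.04 (psi change 0.2 )
lid xy r yawPCA yawmean n [601.   23.2  27.9  -1.2  -3.6   7. ] px [285. 148.]
lid xy r yawPCA yawmean n [595.2 115.   28.3   4.1   3.2   8. ] px [251. 150.]
lid xy r yawPCA yawmean n [586.6 302.3  29.1   0.8   0.6   6. ] px [182. 154.]
lid xy r yawPCA yawmean n [ 5.889e+02  2.102e+02  2.810e+01  2.000e-01 -0.000e+00  6.000e+00] px [216. 153.]
```

View pics/w9.png

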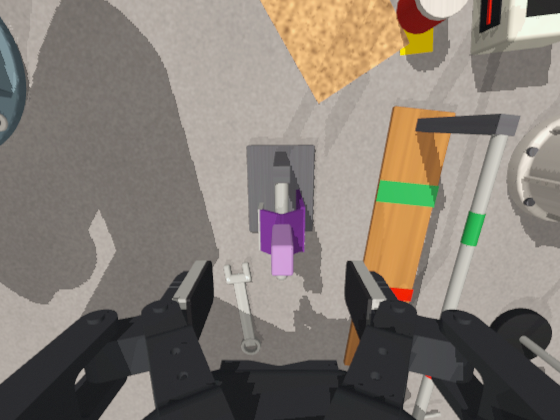

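Call:
drive_tool:
  delta_pos:
    - [-1,0.03,0]
    - [0,0,1]
    - [0,0,1]
    - [0,0,1]
    - [0,0,1]
  turn:
    - [0,0,0]
    - [0,0,0]
    - [0,0,0]
    - [0,0,0]
    - [0,0,0]
  gripper: [-0.4,-0.4,-0.4,-0.4,-0.4]

```text
t: 29.47
eef_pos: [420.6, -188.2, 215.2]
ee_rot: [2.291, 2.149, 0.001]
ft_force: [0.2, -1.2, 0.1]
opening: 0.698
grasp_force: 0.0
```

Call:
drive_tool:
  delta_pos:
    - [0,0,0.7]
    - [0,0,0.3]
    - [0,0,0]
    - [0,0,0]
    - [0,0,0]
  turn:
    - [0,0,0]
    - [0,0,0]
    - [0,0,0]
    - [0,0,0]
    - [0,0,0]
  gripper: [-0.4,-0.4,-0.4,0,0.3]

```text
t: 29.88
eef_pos: [420.9, -189.2, 196.9]
ee_rot: [2.29, 2.147, 0.001]
ft_force: [0.9, -0.3, -0.1]
opening: 0.43
grasp_force: 0.0
```

Call:
drive_tool:
  delta_pos:
    - [0,0,0]
    - [0,0,0]
    - [0,0,0]
    - [0,0,0]
    - [0,0,0]
  turn:
    - [0,0,0]
    - [0,0,0]
    - [0,0,0]
    - [0,0,0]
    - [0,0,0]
  gripper: [0.5,0.7,1,1,1]
  grip_force: 50

```text
t: 30.3
eef_pos: [421.0, -189.5, 196.9]
ee_rot: [2.291, 2.146, 0.001]
ft_force: [3.2, 1.5, 6.0]
opening: 0.179
grasp_force: 49.7
```

Call:
drive_tool:
  delta_pos:
    - [0,0,0]
    - [0,0,0]
    - [0,0,0]
    - [0,0,0]
    - [0,0,-0.5]
  turn:
    - [0,0,0]
    - [0,0,0]
    - [0,0,0]
    - [0,0,0]
    - [0,0,0]
  gripper: [1,1,1,1,1]

```text
t: 30.72
eef_pos: [419.2, -188.5, 204.6]
ee_rot: [-2.291, -2.146, 0.001]
ft_force: [-1.0, 1.0, -1.6]
opening: 0.179
grasp_force: 49.2
```

Call:
drive_tool:
  delta_pos:
    - [0,0,-0.8]
    - [0,0,-0.8]
    - [0,0,-0.8]
    - [0,0,-0.8]
    - [0,0,-0.8]
  turn:
    - [0,0,0]
    - [0,0,0]
    - [0,0,0]
    - [0,0,0]
    - [0,0,0]
  gripper: [1,1,1,1,1]

```text
t: 31.13
eef_pos: [419.4, -188.9, 286.5]
ee_rot: [-2.292, -2.147, 0.001]
ft_force: [-0.4, 0.5, -0.1]
opening: 0.179
grasp_force: 49.1
```

Call:
drive_tool:
  delta_pos:
    - [0,0,-0.8]
    - [0,0,-0.8]
    - [0,0,-0.5]
    - [0,0,0]
    - [0,0,0]
  turn:
    - [0,0,0]
    - [0,0,0]
    - [0,0,0]
    - [0,0,0]
    - [0,0,0]
  gripper: [1,1,1,1,1]

```text
t: 31.55
eef_pos: [419.9, -189.1, 327.7]
ee_rot: [2.292, 2.148, -0.0]
ft_force: [-0.9, -0.3, -1.4]
opening: 0.185
grasp_force: 49.2
```

```bash
cat > rail.py <<'E'
from go import *
def rail(c,n):
    P=cloud(c); hsv=cv2.cvtColor(c['frame'],cv2.COLOR_RGB2HSV); H,S,V=[hsv[...,i].astype(int) for i in range(3)]
    reg=(abs(P[...,2]-163)<12)&(P[...,0]>530)&(P[...,0]<630)
    for nm,m in [('g',(H>45)&(H<80)&(S>80)&reg),('r',((H<6)|(H>174))&(S>110)&reg&(P[...,1]<-280)),('bar',(S<60)&reg&(P[...,1]<-140)&(P[...,1]>-420))]:
        v,u=np.nonzero(m)
        if len(v)<8: print(n,nm,len(v)); continue
        w=onz(c,u,v,163); print(n,nm,len(v),'mean',w.mean(0).round(1),'depthmean',P[m].mean(0).round(1),rect(w),'px',u.mean().round(),v.mean().round())
if __name__=='__main__':
    for n in ('wrist','top','scene'): rail(snap(n,'r_'+n+'.png'),n)
    plan(592,-201,315,-9.8)
E
python3 rail.py
```

```text
wrist g 433 mean [ 591.3 -198.8  163. ] depthmean [ 590.3 -198.3  164.7] [ 591.2 -198.9   14.2   30.2   -9.7] px 456.0 200.0
wrist r 0
wrist bar 2222 mean [ 583.9 -239.8  163. ] depthmean [ 583.3 -239.4  164. ] [ 578.4 -269.5   15.   264.4  -10. ] px 446.0 236.0
top g 45 mean [ 592.4 -200.2  163. ] depthmean [ 592.  -199.9  164.2] [ 592.1 -200.4   10.6   25.7   -1. ] px 373.0 138.0
top r 0
top bar 92 mean [ 600.  -166.3  163. ] depthmean [ 599.6 -166.1  164.4] [ 597.7 -178.3   12.6   74.5   -9.1] px 360.0 135.0
scene g 80 mean [ 592.4 -201.3  163. ] depthmean [ 594.  -201.1  165.8] [ 592.3 -201.6   13.9   28.    -6.3] px 188.0 286.0
scene r 62 mean [ 566.4 -351.1  163. ] depthmean [ 568.2 -350.3  165.9] [ 566.8 -351.6   15.4   19.3   -4.5] px 116.0 292.0
scene bar 610 mean [ 577.7 -284.7  163. ] depthmean [ 579.1 -284.2  165.3] [ 578.5 -280.2   13.7  286.1   -9.8] px 148.0 289.0
at [ 419.5 -188.7  326.4] psi -3.7 j6 -0.62 tilt [-0.002  0.001 -1.   ] shift units [-0.05  8.65  0.55] turn units 1.06 (psi change -6.1 )
```

View pics/r_wrist.png

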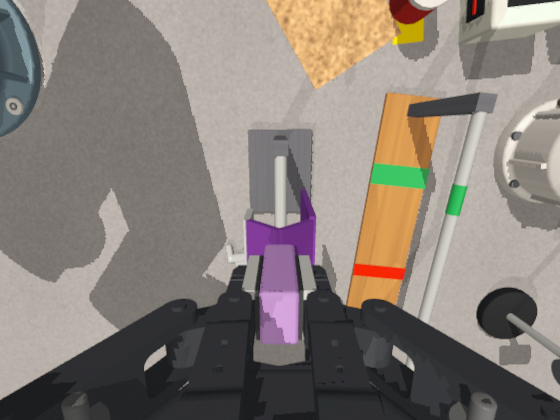

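Call:
drive_tool:
  delta_pos:
    - [0,0,0]
    - [0,0,0]
    - [0.1,0.95,0]
    - [0.1,0.95,0]
    - [0.1,0.95,0]
  turn:
    - [0,0,0.54]
    - [0,0,0.54]
    - [0,0,0]
    - [0,0,0]
    - [0,0,0]
  gripper: [1,1,1,1,1]

```text
t: 32.12
eef_pos: [477.5, -192.8, 326.6]
ee_rot: [-2.404, -2.02, 0.001]
ft_force: [-0.0, 0.6, -0.9]
opening: 0.184
grasp_force: 49.3
```

Call:
drive_tool:
  delta_pos:
    - [0.1,0.95,0]
    - [0.1,0.95,0]
    - [0.1,0.95,0]
    - [0.1,0.95,0]
    - [0.1,0.95,0]
  turn:
    - [0,0,0]
    - [0,0,0]
    - [0,0,0]
    - [0,0,0]
    - [0,0,0]
  gripper: [1,1,1,1,1]

```text
t: 32.53
eef_pos: [573.0, -199.2, 326.1]
ee_rot: [-2.403, -2.02, 0.002]
ft_force: [0.4, -0.4, -0.7]
opening: 0.182
grasp_force: 49.3
```

Call:
drive_tool:
  delta_pos:
    - [0.1,0.95,0]
    - [0,0,0]
    - [0,0,0]
  turn:
    - [0,0,0]
    - [0,0,0]
    - [0,0,0]
  gripper: [1,1,1]

```text
t: 32.78
eef_pos: [591.5, -200.5, 325.7]
ee_rot: [-2.402, -2.02, 0.002]
ft_force: [0.1, 0.0, -1.3]
opening: 0.179
grasp_force: 49.4
```

```bash
python3 - <<'E'
from rail import *
c=snap('wrist','w11.png'); rail(c,'w'); rail(snap('scene'),'s'); plan(592,-200,196.5,-9.8)
E
```

```text
w g 364 mean [ 592.9 -199.3  163. ] depthmean [ 593.  -198.7  165.4] [ 592.9 -199.2   12.4   29.8   -9.8] px 282.0 200.0
w r 0
w bar 946 mean [ 589.  -221.1  163. ] depthmean [ 589.1 -220.5  164.8] [ 581.7 -264.6   11.4  253.3  -10. ] px 281.0 215.0
s g 55 mean [ 594.6 -201.7  163. ] depthmean [ 595.8 -201.5  165.2] [ 594.6 -201.9    9.4   27.9   -6.3] px 188.0 287.0
s r 57 mean [ 566.6 -351.7  163. ] depthmean [ 568.3 -350.9  165.7] [ 566.5 -351.6   15.    19.2   -4.5] px 115.0 293.0
s bar 598 mean [ 577.6 -286.   163. ] depthmean [ 579.  -285.5  165.2] [ 578.5 -280.2   13.7  286.1   -9.8] px 147.0 290.0
at [ 590.8 -200.5  326.6] psi -9.9 j6 -0.34 tilt [-0.002  0.001 -1.   ] shift units [0.03 0.07 6.51] turn units -0.02 (psi change 0.1 )
```

View pics/w11.png

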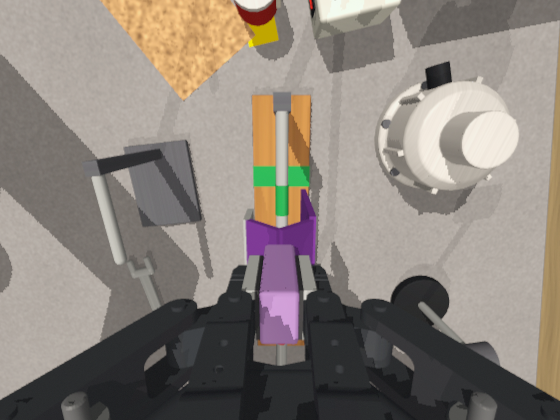

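Call:
drive_tool:
  delta_pos:
    - [0,0.06,0.8]
    - [0,0,0.8]
    - [0,0,0.8]
    - [0,0,0.8]
    - [0,0,0.8]
  turn:
    - [0,0,0]
    - [0,0,0]
    - [0,0,0]
    - [0,0,0]
    - [0,0,0]
  gripper: [1,1,1,1,1]

```text
t: 33.3
eef_pos: [591.8, -201.0, 247.2]
ee_rot: [2.406, 2.021, -0.0]
ft_force: [-0.7, -0.2, -1.0]
opening: 0.181
grasp_force: 49.5
```

Call:
drive_tool:
  delta_pos:
    - [0,0,0.7]
    - [0,0,0.7]
    - [0,0,0.5]
    - [0,0,0.3]
    - [0,0,0]
  turn:
    - [0,0,0]
    - [0,0,0]
    - [0,0,0]
    - [0,0,0]
    - [0,0,0]
  gripper: [1,1,1,1,1]

```text
t: 33.72
eef_pos: [591.6, -200.7, 202.3]
ee_rot: [-2.404, -2.019, 0.002]
ft_force: [0.7, 0.8, -2.0]
opening: 0.183
grasp_force: 49.4
```

Call:
drive_tool:
  delta_pos:
    - [0,0,0.1]
    - [0,0,0.1]
    - [0,0,0]
    - [0,0,0]
  turn:
    - [0,0,0]
    - [0,0,0]
    - [0,0,0]
    - [0,0,0]
  gripper: [1,1,1,1]

```text
t: 34.05
eef_pos: [593.0, -201.1, 200.3]
ee_rot: [2.404, 2.021, 0.001]
ft_force: [-0.2, 0.4, -0.6]
opening: 0.182
grasp_force: 49.4
```

```bash
python3 - <<'E'
from rail import *
plan(592,-200,196.5,-9.8); plan(566.2,-350.7,196.5,-9.8)
E
```

```text
at [ 593.  -201.1  200.3] psi -9.9 j6 -0.34 tilt [ 0.001 -0.    -1.   ] shift units [ 0.04 -0.06  0.19] turn units -0.02 (psi change 0.1 )
at [ 593.  -201.1  200.3] psi -9.9 j6 -0.34 tilt [ 0.001 -0.    -1.   ] shift units [-7.6  -0.03  0.19] turn units -0.02 (psi change 0.1 )
```

Step down until contact.

Call:
drive_tool:
  delta_pos:
    - [0,0,0.08]
    - [0,0,0.05]
    - [0,0,0]
  turn:
    - [0,0,0]
    - [0,0,0]
    - [0,0,0]
  gripper: [1,1,1]

```text
t: 34.3
eef_pos: [593.0, -201.1, 197.3]
ee_rot: [2.405, 2.021, 0.0]
ft_force: [1.1, -0.7, -1.5]
opening: 0.184
grasp_force: 49.6
```

Call:
drive_tool:
  delta_pos:
    - [0,0,0.05]
    - [0,0,0]
    - [0,0,0]
  turn:
    - [0,0,0]
    - [0,0,0]
    - [0,0,0]
  gripper: [1,1,1]

```text
t: 34.55
eef_pos: [593.2, -201.2, 196.9]
ee_rot: [2.404, 2.02, 0.001]
ft_force: [0.3, 0.6, 4.5]
opening: 0.185
grasp_force: 50.0
```

Call:
drive_tool:
  delta_pos:
    - [0,0,0.05]
    - [0,0,0]
    - [0,0,0]
  turn:
    - [0,0,0]
    - [0,0,0]
    - [0,0,0]
  gripper: [1,1,1]

```text
t: 34.8
eef_pos: [593.3, -201.2, 196.9]
ee_rot: [2.404, 2.02, 0.001]
ft_force: [-2.2, 1.6, 8.5]
opening: 0.18
grasp_force: 51.0
```

Call:
drive_tool:
  delta_pos:
    - [-0.3,0,0]
    - [-0.5,0,0]
    - [-0.5,0,0]
    - [-0.5,0,0]
    - [-0.5,0,0]
  turn:
    - [0,0,0]
    - [0,0,0]
    - [0,0,0]
    - [0,0,0]
    - [0,0,0]
  gripper: [1,1,1,1,1]

```text
t: 35.22
eef_pos: [585.9, -243.6, 196.9]
ee_rot: [-2.402, -2.022, -0.007]
ft_force: [-0.1, 11.6, 12.3]
opening: 0.179
grasp_force: 51.4
```

Call:
drive_tool:
  delta_pos:
    - [-0.5,0,0]
    - [-0.5,0,0]
    - [-0.5,0,0]
    - [-0.5,0,0]
    - [-0.5,0,0]
  turn:
    - [0,0,0]
    - [0,0,0]
    - [0,0,0]
    - [0,0,0]
    - [0,0,0]
  gripper: [1,1,1,1,1]

```text
t: 35.63
eef_pos: [577.4, -292.9, 196.9]
ee_rot: [-2.402, -2.022, -0.007]
ft_force: [0.3, 12.3, 11.8]
opening: 0.18
grasp_force: 51.4
```

```bash
python3 - <<'E'
from rail import *
plan(566.2,-350.2,196.9,-9.8)
E
```

```text
at [ 577.4 -292.9  196.9] psi -9.8 j6 -0.48 tilt [ 0.002  0.004 -1.   ] shift units [-2.92 -0.06 -0.01] turn units -0.01 (psi change 0.0 )
```

Call:
drive_tool:
  delta_pos:
    - [-0.5,0,0]
    - [-0.5,0,0]
    - [-0.5,0,0]
    - [-0.5,0,0]
    - [-0.5,0,0]
  turn:
    - [0,0,0]
    - [0,0,0]
    - [0,0,0]
    - [0,0,0]
    - [0,0,0]
  gripper: [1,1,1,1,1]

```text
t: 36.05
eef_pos: [568.9, -342.2, 196.9]
ee_rot: [-2.402, -2.022, -0.007]
ft_force: [1.1, 12.3, 12.7]
opening: 0.178
grasp_force: 51.4
```

Call:
drive_tool:
  delta_pos:
    - [-0.4,0,0]
    - [0,0,0]
    - [0,0,0]
  turn:
    - [0,0,0]
    - [0,0,0]
    - [0,0,0]
  gripper: [1,1,1]

```text
t: 36.3
eef_pos: [567.1, -352.1, 196.9]
ee_rot: [2.404, 2.021, 0.003]
ft_force: [-0.5, 4.4, 9.8]
opening: 0.177
grasp_force: 51.1
```

```bash
python3 - <<'E'
from rail import *
plan(566.2,-350.2,196.9,-9.8)
c=snap('scene','s12.png'); cv2.imwrite('pics/s12c.png',cv2.resize(c['frame'][200:370,40:260,::-1],None,fx=3,fy=3,interpolation=3))
E
```

```text
at [ 567.1 -352.1  196.9] psi -9.9 j6 -0.56 tilt [ 0.002  0.001 -1.   ] shift units [ 0.09 -0.06  0.  ] turn units -0.02 (psi change 0.1 )
```

View pics/s12c.png

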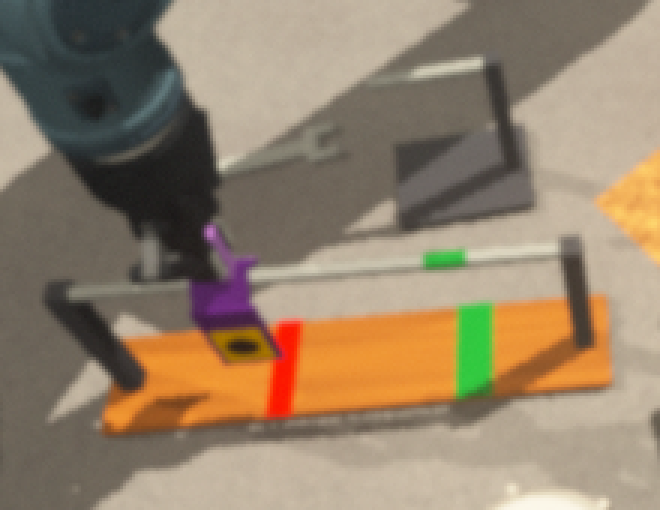

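Call:
drive_tool:
  delta_pos:
    - [0.08,0,0]
    - [0,0,-0.03]
    - [0,0,0]
    - [0,0,0]
    - [0,0,0]
  turn:
    - [0,0,0]
    - [0,0,0]
    - [0,0,0]
    - [0,0,0]
    - [0,0,0]
  gripper: [1,1,1,0.5,0]

```text
t: 36.77
eef_pos: [566.1, -350.7, 194.9]
ee_rot: [-2.404, -2.02, 0.0]
ft_force: [0.1, 0.4, -0.7]
opening: 0.372
grasp_force: 0.0
```

Call:
drive_tool:
  delta_pos:
    - [0,0,0]
    - [0,0,0]
    - [0,0,-0.3]
    - [0,0,-0.6]
    - [0,0,-1]
  turn:
    - [0,0,0]
    - [0,0,0]
    - [0,0,0]
    - [0,0,0]
    - [0,0,0]
  gripper: [-0.2,-0.2,-0.2,-0.2,-0.2]

```text
t: 37.18
eef_pos: [565.6, -350.3, 232.5]
ee_rot: [-2.402, -2.018, 0.001]
ft_force: [-0.4, -1.1, 0.1]
opening: 0.6
grasp_force: 0.0
```

Call:
drive_tool:
  delta_pos:
    - [0,0,-1]
    - [0,0,-1]
    - [0,0,-1]
    - [0.5,0,0]
    - [0,0,0]
  turn:
    - [0,0,0]
    - [0,0,0]
    - [0,0,0]
    - [0,0,0]
    - [0,0,0]
  gripper: [-0.2,-0.2,-0.2,-1,-1]

```text
t: 37.6
eef_pos: [569.3, -340.5, 296.5]
ee_rot: [2.401, 2.02, 0.002]
ft_force: [0.2, 0.2, -0.7]
opening: 0.86
grasp_force: 0.0
```

```bash
cat > tag.py <<'E'
from rail import *
def tag(c,n):
    P=cloud(c); hsv=cv2.cvtColor(c['frame'],cv2.COLOR_RGB2HSV); H,S,V=[hsv[...,i].astype(int) for i in range(3)]
    m=(H>120)&(H<155)&(S>50)&(P[...,2]>214)&(P[...,2]<232)&(P[...,1]<-100); v,u=np.nonzero(m)
    if len(v)>5: w=onz(c,u,v,223); print(n,'tab top',len(v),rect(w),w.mean(0).round(1),'z',np.median(P[m][:,2]).round(1))
E
python3 - <<'E'
from tag import *
c=snap('wrist','w13.png'); tag(c,'wrist'); rail(c,'w')
c=snap('top','t13.png'); tag(c,'top'); print('lids'); lids(c)
pose_=plan(566.2,-350.2,280,-9.8)
E
```

```text
wrist tab top 713 [ 565.9 -351.8   15.    25.7  -10.5] [ 565.9 -351.6  223. ] z 222.6
w g 740 mean [ 593.3 -198.2  163. ] depthmean [ 593.1 -198.7  165.1] [ 592.9 -198.9   12.    30.5   -9.5] px 278.0 23.0
w r 4
w bar 2595 mean [ 576.5 -289.5  163. ] depthmean [ 576.5 -289.4  164.4] [ 567.6 -301.3   26.1  242.3   -9.9] px 277.0 145.0
lids
lid xy r yawPCA yawmean n [600.8  23.5  28.2  -1.2  -5.1   7. ] px [285. 148.]
lid xy r yawPCA yawmean n [594.9 116.4  28.1   6.7  -2.6   8. ] px [251. 150.]
lid xy r yawPCA yawmean n [586.8 303.3  28.2   1.5   2.6  13. ] px [182. 154.]
lid xy r yawPCA yawmean n [ 5.879e+02  2.107e+02  2.860e+01  2.000e-01 -1.800e+00  6.000e+00] px [216. 153.]
at [ 568.1 -340.6  293.4] psi -9.9 j6 -0.55 tilt [-0.  0. -1.] shift units [-0.49 -0.01  0.67] turn units -0.01 (psi change 0.1 )
```

View pics/w13.png

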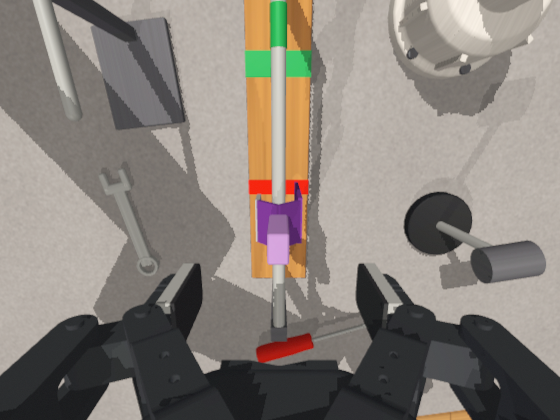

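```bash
python3 - <<'E'
from tag import *
ax=np.array([np.sin(np.radians(9.8)),np.cos(np.radians(9.8))])
c=snap('wrist'); hsv=cv2.cvtColor(c['frame'],cv2.COLOR_RGB2HSV); H,S,V=[hsv[...,i].astype(int) for i in range(3)]
for nm,m in [('r',((H<6)|(H>174))&(S>180)),('g',(H>45)&(H<80)&(S>80))]:
    m[:, :]&=(np.arange(420)<250)[:,None]; n,l,st,ce=cv2.connectedComponentsWithStats(m.astype(np.uint8))
    for i in range(1,n):
        if st[i,4]>150:
            v,u=np.nonzero(l==i)
            for z in (10,165): w=onz(c,u,v,z)[:,:2]; a=w@ax; print(nm,st[i],z,w.mean(0).round(1),'axis mid',((a.min()+a.max())/2).round(1),a.ptp().round(1) if hasattr(a,'ptp') else np.ptp(a).round(1))
P=cloud(c); m=(H>120)&(H<155)&(S>50)&(P[...,2]>214)&(P[...,2]<232); v,u=np.nonzero(m); a=onz(c,u,v,223)[:,:2]@ax; print('tab axis mid',(a.min()+a.max())/2,a.mean())
E
```

```text
r [251 181  22  14 289] 10 [ 542.6 -345.2] axis mid -248.4 17.8
r [251 181  22  14 289] 165 [ 556.3 -317.3] axis mid -218.4 11.2
r [288 180  22  15 229] 10 [ 592.1 -353.3] axis mid -247.8 19.2
r [288 180  22  15 229] 165 [ 587.4 -322.4] axis mid -218.0 12.0
g [273   0  16  47 726] 10 [ 601.2 -156.3] axis mid -52.7 47.8
g [273   0  16  47 726] 165 [ 593.1 -199. ] axis mid -95.8 29.9
g [247  50  26  27 701] 10 [ 568.7 -194.8] axis mid -95.3 28.8
g [247  50  26  27 701] 165 [ 572.7 -223.2] axis mid -122.5 18.0
g [288  50  26  27 695] 10 [ 617.6 -203.3] axis mid -95.3 28.8
g [288  50  26  27 695] 165 [ 603.3 -228.5] axis mid -122.5 18.0
tab axis mid -250.0378202294736 -250.15435565172154
```

Call:
drive_tool:
  delta_pos:
    - [0.96,-0.084,0]
    - [0.96,-0.084,0]
    - [0.96,-0.084,0]
    - [0.96,-0.084,0]
    - [0.96,-0.084,0]
  turn:
    - [0,0,0]
    - [0,0,0]
    - [0,0,0]
    - [0,0,0]
    - [0,0,0]
  gripper: [-1,-1,-1,-1,-1]

```text
t: 38.17
eef_pos: [576.2, -242.7, 292.9]
ee_rot: [-2.403, -2.021, 0.0]
ft_force: [-0.3, -0.7, -0.3]
opening: 0.999
grasp_force: 0.0
```

Call:
drive_tool:
  delta_pos:
    - [0.96,-0.084,0]
    - [0.96,-0.084,0]
    - [0.96,-0.084,0]
    - [0.96,-0.084,0]
    - [0.96,-0.084,0]
  turn:
    - [0,0,0]
    - [0,0,0]
    - [0,0,0]
    - [0,0,0]
    - [0,0,0]
  gripper: [-1,-1,-1,-1,-1]

```text
t: 38.58
eef_pos: [584.3, -146.5, 293.0]
ee_rot: [-2.403, -2.022, 0.0]
ft_force: [-0.1, 0.5, -0.4]
opening: 1.004
grasp_force: 0.0
```

Call:
drive_tool:
  delta_pos:
    - [0.96,-0.084,0]
    - [0.96,-0.084,0]
    - [0.96,-0.084,0]
    - [0.96,-0.084,0]
    - [0.96,-0.084,0]
  turn:
    - [0,0,0]
    - [0,0,0]
    - [0,0,0]
    - [0,0,0]
    - [0,0,0]
  gripper: [-1,-1,-1,-1,-1]

```text
t: 39.0
eef_pos: [592.2, -50.7, 293.0]
ee_rot: [-2.403, -2.022, 0.001]
ft_force: [0.5, 1.0, 0.8]
opening: 0.999
grasp_force: 0.0
```

Call:
drive_tool:
  delta_pos:
    - [0.96,-0.084,0]
    - [0.96,-0.084,0]
    - [0.96,-0.084,0]
    - [0.9,-0.08,0]
    - [0,0,0]
  turn:
    - [0,0,0]
    - [0,0,0]
    - [0,0,0]
    - [0,0,0]
    - [0,0,0.97]
  gripper: [-1,-1,-1,-1,-1]

```text
t: 39.42
eef_pos: [598.5, 27.1, 293.1]
ee_rot: [-2.494, -1.906, -0.0]
ft_force: [0.3, 0.4, -0.3]
opening: 1.0
grasp_force: 0.0
```

Call:
drive_tool:
  delta_pos:
    - [0,0,0.5]
    - [0,0,0.5]
    - [0,0,0.5]
    - [0,0,0.5]
    - [0,0,0.5]
  turn:
    - [0,0,0.97]
    - [0,0,0.97]
    - [0,0,0.97]
    - [0,0,0.97]
    - [0,0,0.97]
  gripper: [-1,-1,-1,-1,-1]

```text
t: 39.83
eef_pos: [598.4, 24.0, 242.5]
ee_rot: [-2.885, -1.24, 0.002]
ft_force: [0.6, -0.1, 0.4]
opening: 1.004
grasp_force: 0.0
```

Call:
drive_tool:
  delta_pos:
    - [0,0,0.5]
    - [0,0,0.5]
    - [0,0,0.5]
    - [0,0,0.5]
    - [0,0,0.5]
  turn:
    - [0,0,0.97]
    - [0,0,0.97]
    - [0,0,0.97]
    - [0,0,0.97]
    - [0,0,0.97]
  gripper: [-1,-1,-1,-1,-1]

```text
t: 40.25
eef_pos: [598.4, 23.9, 192.5]
ee_rot: [-3.099, -0.511, 0.002]
ft_force: [-0.5, 0.3, 0.5]
opening: 0.997
grasp_force: 0.0
```

Call:
drive_tool:
  delta_pos:
    - [0,0,0.5]
    - [0,0,0.5]
    - [0,0,0.5]
    - [0,0,0]
    - [0,0,0]
  turn:
    - [0,0,0.97]
    - [0,0,0.97]
    - [0,0,0.97]
    - [0,0,0]
    - [0,0,0]
  gripper: [-1,-1,-1,-1,-1]

```text
t: 40.67
eef_pos: [598.3, 23.6, 162.8]
ee_rot: [-3.14, -0.068, 0.004]
ft_force: [0.3, -0.4, -0.1]
opening: 1.001
grasp_force: 0.0
```

```bash
python3 - <<'E'
from tag import *
plan(599,23.5,35,-87.4); lids(snap('wrist','w14.png')); print('scene'); c=snap('scene'); lids(c); tag(c,'s')
c=snap('top'); print('top'); lids(c); tag(c,'t')
E
```

```text
at [598.3  23.6 162.8] psi -87.5 j6 1.37 tilt [-0.002  0.001 -1.   ] shift units [0.05 0.01 6.39] turn units -0.02 (psi change 0.1 )
lid xy r yawPCA yawmean n [600.4  24.1  27.8   2.8   1.8 215. ] px [279. 216.]
lid xy r yawPCA yawmean n [594.8 115.8  28.7   2.6   8.2 216. ] px [159. 218.]
lid xy r yawPCA yawmean n [ 5.891e+02  2.086e+02  3.050e+01 -5.000e-01  1.660e+01  2.200e+02] px [ 39. 220.]
scene
lid xy r yawPCA yawmean n [586.3 301.7  30.3   2.5   7.   11. ] px [388. 256.]
lid xy r yawPCA yawmean n [587.6 209.5  29.9   1.6   4.4   9. ] px [355. 265.]
lid xy r yawPCA yawmean n [593.4 114.4  29.5   1.8   6.9  13. ] px [321. 276.]
lid xy r yawPCA yawmean n [599.6  21.7  28.8   2.6   5.   15. ] px [286. 287.]
s tab top 109 [ 568.6 -353.4   20.5   26.1  -15.5] [ 567.7 -353.2  223. ] z 223.6
top
lid xy r yawPCA yawmean n [ 5.870e+02  3.025e+02  2.860e+01  8.000e-01 -2.000e-01  6.000e+00] px [182. 154.]
lid xy r yawPCA yawmean n [5.891e+02 2.098e+02 2.820e+01 2.000e-01 2.100e+00 6.000e+00] px [216. 153.]
t tab top 68 [ 564.9 -352.3   15.2   25.    -1. ] [ 564.8 -352.7  223. ] z 222.3
```

Call:
drive_tool:
  delta_pos:
    - [0.05,0,1]
    - [0,0,1]
    - [0,0,1]
    - [0,0,1]
    - [0,0,1]
  turn:
    - [0,0,0]
    - [0,0,0]
    - [0,0,0]
    - [0,0,0]
    - [0,0,0]
  gripper: [-1,-1,-1,-1,-1]

```text
t: 41.23
eef_pos: [601.1, 22.5, 63.8]
ee_rot: [3.141, 0.065, 0.003]
ft_force: [-0.0, 0.2, -0.4]
opening: 1.002
grasp_force: 0.0
```

Call:
drive_tool:
  delta_pos:
    - [0,0,0.9]
    - [0,0,0.5]
    - [0,0,0]
    - [0,0,0]
    - [0,0,0]
  turn:
    - [0,0,0]
    - [0,0,0]
    - [0,0,0]
    - [0,0,0]
    - [0,0,0]
  gripper: [-1,-1,-1,1,1]

```text
t: 41.65
eef_pos: [601.6, 22.3, 37.2]
ee_rot: [3.141, 0.063, 0.004]
ft_force: [0.7, 0.1, 0.4]
opening: 0.749
grasp_force: 0.0
```

Call:
drive_tool:
  delta_pos:
    - [0,0,0]
    - [0,0,0]
    - [0,0,0]
    - [0,0,0]
    - [0,0,-1]
  turn:
    - [0,0,0]
    - [0,0,0]
    - [0,0,0]
    - [0,0,0]
    - [0,0,0]
  gripper: [1,1,1,1,1]

```text
t: 42.07
eef_pos: [597.9, 22.8, 53.1]
ee_rot: [-3.14, -0.063, 0.009]
ft_force: [-1.2, -0.5, -4.0]
opening: 0.62
grasp_force: 53.4
```

Call:
drive_tool:
  delta_pos:
    - [0,0,-1]
    - [0,0,-1]
    - [0,0,-1]
    - [0,0,-1]
    - [-0.99,0.07,0]
  turn:
    - [0,0,0]
    - [0,0,0]
    - [0,0,0]
    - [0,0,0]
    - [0,0,0]
  gripper: [1,1,1,1,1]

```text
t: 42.48
eef_pos: [585.9, 19.6, 141.1]
ee_rot: [3.139, 0.063, 0.017]
ft_force: [0.9, -0.3, -1.5]
opening: 0.619
grasp_force: 53.4
```

Call:
drive_tool:
  delta_pos:
    - [-0.99,0.07,0]
    - [-0.99,0.07,0]
    - [-0.99,0.07,0]
    - [-0.99,0.07,0]
    - [0,0,0]
  turn:
    - [0,0,0]
    - [0,0,0]
    - [0,0,0]
    - [0,0,0]
    - [0,0,0]
  gripper: [1,1,1,1,1]

```text
t: 42.9
eef_pos: [497.7, 11.9, 134.7]
ee_rot: [-3.14, -0.063, 0.007]
ft_force: [0.3, 0.5, -4.2]
opening: 0.62
grasp_force: 53.4
```

```bash
python3 - <<'E'
from tag import *
plan(500,12,35,-87.4)
E
```

```text
at [497.7  11.9 134.7] psi -87.7 j6 1.32 tilt [-0.005  0.001 -1.   ] shift units [0.14 0.   4.98] turn units -0.05 (psi change 0.3 )
```

Call:
drive_tool:
  delta_pos:
    - [0,0,1]
    - [0,0,1]
    - [0,0,1]
    - [0,0,1]
    - [0,0,0.6]
  turn:
    - [0,0,0]
    - [0,0,0]
    - [0,0,0]
    - [0,0,0]
    - [0,0,0]
  gripper: [1,1,1,1,1]

```text
t: 43.32
eef_pos: [500.9, 11.7, 41.8]
ee_rot: [-3.14, -0.062, 0.003]
ft_force: [-0.5, -0.3, -2.9]
opening: 0.618
grasp_force: 53.4
```

Call:
drive_tool:
  delta_pos:
    - [0,0,0.2]
    - [0,0,0.13]
    - [0,0,0]
    - [0,0,0]
    - [0,0,0]
  turn:
    - [0,0,0]
    - [0,0,0]
    - [0,0,0]
    - [0,0,0]
    - [0,0,0]
  gripper: [1,1,1,-1,-1]

```text
t: 43.73
eef_pos: [503.1, 11.3, 38.1]
ee_rot: [3.14, 0.063, 0.004]
ft_force: [0.5, 0.5, -0.3]
opening: 0.88
grasp_force: 0.0
```

Call:
drive_tool:
  delta_pos:
    - [0,0,0]
    - [0,0,0]
    - [0,0,-0.5]
    - [0,0,-1]
    - [0,0,-1]
  turn:
    - [0,0,0]
    - [0,0,0]
    - [0,0,0]
    - [0,0,0]
    - [0,0,0]
  gripper: [-1,-1,-1,-1,-1]

```text
t: 44.15
eef_pos: [501.2, 11.6, 87.6]
ee_rot: [-3.141, -0.062, 0.003]
ft_force: [1.1, -0.3, -0.0]
opening: 1.001
grasp_force: 0.0
```

Call:
drive_tool:
  delta_pos:
    - [0,0,-1]
    - [0,0,-1]
    - [0,0,-1]
    - [0.85,-0.84,0]
    - [0.85,-0.84,0]
  turn:
    - [0,0,0]
    - [0,0,0]
    - [0,0,0]
    - [0,0,0]
    - [0,0,0]
  gripper: [-1,-1,-1,-1,-1]

```text
t: 44.57
eef_pos: [536.0, 46.1, 150.1]
ee_rot: [3.14, 0.059, 0.007]
ft_force: [0.3, -0.1, -0.7]
opening: 1.0
grasp_force: 0.0
```

Call:
drive_tool:
  delta_pos:
    - [0.85,-0.84,0]
    - [0.85,-0.84,0]
    - [0.85,-0.84,0]
    - [0.82,-0.8,0]
    - [0,0,0]
  turn:
    - [0,0,0]
    - [0,0,0]
    - [0,0,0]
    - [0,0,0]
    - [0,0,0]
  gripper: [-1,-1,-1,-1,-1]

```text
t: 44.98
eef_pos: [601.5, 118.0, 148.3]
ee_rot: [-3.14, -0.066, -0.005]
ft_force: [-0.1, -0.9, -0.5]
opening: 1.0
grasp_force: 0.0
```

```bash
python3 - <<'E'
from tag import *
plan(595,116.2,35,-87.4); lids(snap('wrist','w15.png')); print('top'); lids(snap('top'))
E
```

```text
at [601.5 118.  148.3] psi -87.6 j6 1.53 tilt [ 0.003  0.001 -1.   ] shift units [-0.35  0.08  5.66] turn units -0.04 (psi change 0.2 )
lid xy r yawPCA yawmean n [586.6 300.2  30.5   0.7  21.8 241. ] px [ 32. 234.]
lid xy r yawPCA yawmean n [594.7 117.1  28.2   2.4   2.4 242. ] px [280. 234.]
lid xy r yawPCA yawmean n [589.2 210.6  29.   -1.1   6.7 245. ] px [153. 236.]
top
lid xy r yawPCA yawmean n [587.2 303.   28.1   0.8  -2.3   6. ] px [182. 154.]
lid xy r yawPCA yawmean n [501.2  11.2  27.7  -1.2  -1.7   6. ] px [290. 183.]
```

Call:
drive_tool:
  delta_pos:
    - [-0.3,0.05,0.65]
    - [0,0,1]
    - [0,0,1]
    - [0,0,1]
    - [0,0,1]
  turn:
    - [0,0,0]
    - [0,0,0]
    - [0,0,0]
    - [0,0,0]
    - [0,0,0]
  gripper: [-1,-1,-1,-1,-1]

```text
t: 45.5
eef_pos: [592.5, 113.2, 53.8]
ee_rot: [3.141, 0.061, -0.0]
ft_force: [0.4, -0.4, -1.0]
opening: 1.0
grasp_force: 0.0
```

Call:
drive_tool:
  delta_pos:
    - [0,0,0.6]
    - [0,0,0.4]
    - [0,0,0]
    - [0,0,0]
    - [0,0,0]
  turn:
    - [0,0,0]
    - [0,0,0]
    - [0,0,0]
    - [0,0,0]
    - [0,0,0]
  gripper: [-1,-1,-1,1,1]

```text
t: 45.92
eef_pos: [594.1, 114.1, 35.4]
ee_rot: [3.141, 0.062, 0.003]
ft_force: [0.3, 0.6, 0.6]
opening: 0.747
grasp_force: 0.0
```

Call:
drive_tool:
  delta_pos:
    - [0,0,0]
    - [0,0,0]
    - [0,0,0]
    - [0,0,0]
    - [0,0,-1]
  turn:
    - [0,0,0]
    - [0,0,0]
    - [0,0,0]
    - [0,0,0]
    - [0,0,0]
  gripper: [1,1,1,1,1]

```text
t: 46.33
eef_pos: [590.5, 114.2, 51.3]
ee_rot: [-3.141, -0.063, 0.009]
ft_force: [-1.5, -0.4, -4.0]
opening: 0.619
grasp_force: 53.6
```

Call:
drive_tool:
  delta_pos:
    - [0,0,-1]
    - [0,0,-1]
    - [0,0,-1]
    - [0,0,-1]
    - [-0.91,0,0]
  turn:
    - [0,0,0]
    - [0,0,0]
    - [0,0,0]
    - [0,0,0]
    - [0,0,0]
  gripper: [1,1,1,1,1]

```text
t: 46.75
eef_pos: [580.1, 113.2, 139.4]
ee_rot: [3.14, 0.062, 0.017]
ft_force: [1.1, -0.0, -1.7]
opening: 0.619
grasp_force: 53.6
```

Call:
drive_tool:
  delta_pos:
    - [-0.91,0,0]
    - [-0.91,0,0]
    - [-0.91,0,0]
    - [-0.91,0,0]
    - [-0.91,0,0]
  turn:
    - [0,0,0]
    - [0,0,0]
    - [0,0,0]
    - [0,0,0]
    - [0,0,0]
  gripper: [1,1,1,1,1]

```text
t: 47.17
eef_pos: [482.7, 109.8, 133.8]
ee_rot: [3.141, 0.063, -0.001]
ft_force: [0.2, 0.9, -3.9]
opening: 0.62
grasp_force: 53.6
```

Call:
drive_tool:
  delta_pos:
    - [-0.91,0,0]
    - [0,0,0]
    - [0,0,0]
  turn:
    - [0,0,0]
    - [0,0,0]
    - [0,0,0]
  gripper: [1,1,1]

```text
t: 47.42
eef_pos: [465.1, 109.2, 134.0]
ee_rot: [3.141, 0.063, -0.0]
ft_force: [0.9, 0.2, -3.2]
opening: 0.621
grasp_force: 53.6
```

```bash
python3 - <<'E'
from tag import *
plan(468,111,35,-87.4); print('top'); lids(snap('top'))
E
```

```text
at [465.1 109.2 134. ] psi -87.7 j6 1.51 tilt [-0. -0. -1.] shift units [ 0.15 -0.08  4.95] turn units -0.05 (psi change 0.3 )
top
? 736.041015625 -10.554732322692871 25.16765022277832
lid xy r yawPCA yawmean n [586.8 302.8  28.6   0.8  -1.7   6. ] px [182. 154.]
lid xy r yawPCA yawmean n [500.8  10.9  27.7   9.7  -0.9  13. ] px [290. 183.]
```

Call:
drive_tool:
  delta_pos:
    - [0,0,1]
    - [0,0,1]
    - [0,0,1]
    - [0,0,1]
    - [0,0,0.6]
  turn:
    - [0,0,0]
    - [0,0,0]
    - [0,0,0]
    - [0,0,0]
    - [0,0,0]
  gripper: [1,1,1,1,1]

```text
t: 47.88
eef_pos: [465.9, 109.0, 40.3]
ee_rot: [3.141, 0.062, -0.002]
ft_force: [-0.7, 0.4, -3.4]
opening: 0.624
grasp_force: 53.6
```

Call:
drive_tool:
  delta_pos:
    - [0,0,0.2]
    - [0,0,0.13]
    - [0,0,0]
    - [0,0,0]
    - [0,0,0]
  turn:
    - [0,0,0]
    - [0,0,0]
    - [0,0,0]
    - [0,0,0]
    - [0,0,0]
  gripper: [1,1,1,-1,-1]

```text
t: 48.3
eef_pos: [467.6, 109.1, 36.6]
ee_rot: [3.141, 0.062, 0.005]
ft_force: [0.1, -0.1, -0.4]
opening: 0.882
grasp_force: 0.0
```

Call:
drive_tool:
  delta_pos:
    - [0,0,0]
    - [0,0,0]
    - [0,0,-0.5]
    - [0,0,-1]
    - [0,0,-1]
  turn:
    - [0,0,0]
    - [0,0,0]
    - [0,0,0]
    - [0,0,0]
    - [0,0,0]
  gripper: [-1,-1,-1,-1,-1]

```text
t: 48.72
eef_pos: [465.3, 109.2, 86.2]
ee_rot: [-3.141, -0.062, 0.003]
ft_force: [-0.8, -0.7, 0.4]
opening: 0.998
grasp_force: 0.0
```

Call:
drive_tool:
  delta_pos:
    - [0,0,-1]
    - [0,0,-1]
    - [0,0,-1]
    - [0.91,-0.69,0]
    - [0.91,-0.69,0]
  turn:
    - [0,0,0]
    - [0,0,0]
    - [0,0,0]
    - [0,0,0]
    - [0,0,0]
  gripper: [-1,-1,-1,-1,-1]

```text
t: 49.13
eef_pos: [502.7, 138.3, 148.5]
ee_rot: [3.141, 0.061, 0.007]
ft_force: [1.3, 0.2, 0.9]
opening: 0.999
grasp_force: 0.0
```

Call:
drive_tool:
  delta_pos:
    - [0.91,-0.69,0]
    - [0.91,-0.69,0]
    - [0.91,-0.69,0]
    - [0.91,-0.69,0]
    - [0.91,-0.69,0]
  turn:
    - [0,0,0]
    - [0,0,0]
    - [0,0,0]
    - [0,0,0]
    - [0,0,0]
  gripper: [-1,-1,-1,-1,-1]

```text
t: 49.55
eef_pos: [590.2, 211.6, 146.4]
ee_rot: [-3.141, -0.063, -0.001]
ft_force: [-0.3, 0.2, -0.3]
opening: 1.003
grasp_force: 0.0
```

Call:
drive_tool:
  delta_pos:
    - [0,0,0]
    - [0,0,0]
  turn:
    - [0,0,0]
    - [0,0,0]
  gripper: [-1,-1]

```text
t: 49.72
eef_pos: [589.6, 211.2, 145.9]
ee_rot: [3.141, 0.064, 0.0]
ft_force: [0.2, -0.2, -0.1]
opening: 1.0
grasp_force: 0.0
```

```bash
python3 - <<'E'
from tag import *
plan(589.3,210.3,35,-87.4); lids(snap('wrist','w16.png')); print('top'); lids(snap('top'))
E
```

```text
at [589.6 211.2 145.9] psi -87.7 j6 1.68 tilt [ 0. -0. -1.] shift units [-0.02  0.04  5.55] turn units -0.05 (psi change 0.3 )
lid xy r yawPCA yawmean n [587.2 303.2  29.    1.5   8.2 256. ] px [151. 224.]
lid xy r yawPCA yawmean n [ 5.886e+02  2.123e+02  2.810e+01  2.000e-01 -2.300e+00  2.420e+02] px [278. 227.]
lid xy r yawPCA yawmean n [504.5  15.3  31.4   7.1 -14.1 143. ] px [527. 323.]
top
lid xy r yawPCA yawmean n [500.7  10.6  27.9  -1.2   1.3   6. ] px [290. 183.]
lid xy r yawPCA yawmean n [466.9 108.3  27.7  -0.6  -0.5   6. ] px [254. 196.]
```

Call:
drive_tool:
  delta_pos:
    - [0,0,0.65]
    - [0,0,1]
    - [0,0,1]
    - [0,0,1]
    - [0,0,1]
  turn:
    - [0,0,0]
    - [0,0,0]
    - [0,0,0]
    - [0,0,0]
    - [0,0,0]
  gripper: [-1,-1,-1,-1,-1]

```text
t: 50.23
eef_pos: [588.4, 210.0, 51.0]
ee_rot: [3.141, 0.061, -0.001]
ft_force: [0.1, -1.0, -0.7]
opening: 0.997
grasp_force: 0.0
```

Call:
drive_tool:
  delta_pos:
    - [0,0,0.5]
    - [0,0,0.4]
    - [0,0,0]
    - [0,0,0]
    - [0,0,0]
  turn:
    - [0,0,0]
    - [0,0,0]
    - [0,0,0]
    - [0,0,0]
    - [0,0,0]
  gripper: [-1,-1,-1,1,1]

```text
t: 50.65
eef_pos: [590.3, 210.8, 35.7]
ee_rot: [-3.141, -0.062, -0.003]
ft_force: [0.1, -0.3, -0.2]
opening: 0.751
grasp_force: 0.0
```

Call:
drive_tool:
  delta_pos:
    - [0,0,0]
    - [0,0,0]
    - [0,0,0]
    - [0,0,0]
    - [0,0,-1]
  turn:
    - [0,0,0]
    - [0,0,0]
    - [0,0,0]
    - [0,0,0]
    - [0,0,0]
  gripper: [1,1,1,1,1]

```text
t: 51.07
eef_pos: [586.5, 210.2, 51.3]
ee_rot: [3.14, 0.062, -0.01]
ft_force: [-1.3, -0.0, -4.2]
opening: 0.62
grasp_force: 53.6
```

Call:
drive_tool:
  delta_pos:
    - [0,0,-1]
    - [0,0,-1]
    - [0,0,-1]
    - [0,0,-1]
    - [0,0,0]
  turn:
    - [0,0,0]
    - [0,0,0]
    - [0,0,0]
    - [0,0,0]
    - [0,0,0]
  gripper: [1,1,1,1,1]

```text
t: 51.48
eef_pos: [591.7, 211.2, 138.8]
ee_rot: [-3.14, -0.063, -0.01]
ft_force: [2.2, 0.5, -2.2]
opening: 0.623
grasp_force: 53.6
```

Call:
drive_tool:
  delta_pos:
    - [-0.96,0.06,0]
    - [-0.96,0.06,0]
    - [-0.96,0.06,0]
    - [-0.96,0.06,0]
    - [-0.96,0.06,0]
  turn:
    - [0,0,0]
    - [0,0,0]
    - [0,0,0]
    - [0,0,0]
    - [0,0,0]
  gripper: [1,1,1,1,1]

```text
t: 51.9
eef_pos: [491.6, 200.6, 132.7]
ee_rot: [3.141, 0.062, -0.004]
ft_force: [-0.2, -0.1, -3.0]
opening: 0.62
grasp_force: 53.6
```

Call:
drive_tool:
  delta_pos:
    - [-0.96,0.06,0]
    - [-0.96,0.06,0]
    - [-0.96,0.06,0]
    - [-0.96,0.06,0]
    - [-0.96,0.06,0]
  turn:
    - [0,0,0]
    - [0,0,0]
    - [0,0,0]
    - [0,0,0]
    - [0,0,0]
  gripper: [1,1,1,1,1]

```text
t: 52.32
eef_pos: [396.0, 190.8, 133.0]
ee_rot: [3.141, 0.062, -0.003]
ft_force: [0.5, -0.3, -3.2]
opening: 0.62
grasp_force: 53.6
```

Call:
drive_tool:
  delta_pos:
    - [0,0,0]
    - [0,0,0]
  turn:
    - [0,0,0]
    - [0,0,0]
  gripper: [1,1]

```text
t: 52.48
eef_pos: [396.6, 191.0, 133.4]
ee_rot: [3.141, 0.063, -0.002]
ft_force: [-0.6, 0.4, -3.1]
opening: 0.62
grasp_force: 53.6
```

```bash
python3 - <<'E'
from tag import *
plan(398,191,35,-87.4); print('top'); lids(snap('top')); print('scene'); lids(snap('scene'))
E
```

```text
at [396.6 191.  133.4] psi -87.7 j6 1.71 tilt [-0.001 -0.    -1.   ] shift units [0.08 0.   4.92] turn units -0.05 (psi change 0.3 )
top
lid xy r yawPCA yawmean n [742.4 572.6  25.2 134.   52.3  57. ] px [ 83. 101.]
lid xy r yawPCA yawmean n [586.7 302.8  28.5   0.8  -1.7   6. ] px [182. 154.]
lid xy r yawPCA yawmean n [500.9  10.7  27.8   5.1  -3.2  10. ] px [290. 183.]
lid xy r yawPCA yawmean n [467.4 108.3  27.4  -0.6  -0.7   6. ] px [254. 196.]
scene
lid xy r yawPCA yawmean n [ 4.677e+02  1.062e+02  2.950e+01 -2.000e-01  1.000e+01  9.000e+00] px [302. 237.]
? 501.0867919921875 9.892446517944336 28.027069091796875
lid xy r yawPCA yawmean n [584.  300.5  30.4   1.7  12.4  12. ] px [388. 256.]
```

Call:
drive_tool:
  delta_pos:
    - [0,0,1]
    - [0,0,1]
    - [0,0,1]
    - [0,0,1]
    - [0,0,0.6]
  turn:
    - [0,0,0]
    - [0,0,0]
    - [0,0,0]
    - [0,0,0]
    - [0,0,0]
  gripper: [1,1,1,1,1]

```text
t: 53.0
eef_pos: [397.8, 190.9, 40.4]
ee_rot: [3.141, 0.062, -0.003]
ft_force: [-0.2, 0.5, -3.1]
opening: 0.621
grasp_force: 53.7
```

Call:
drive_tool:
  delta_pos:
    - [0,0,0.2]
    - [0,0,0.13]
    - [0,0,0]
    - [0,0,0]
    - [0,0,0]
  turn:
    - [0,0,0]
    - [0,0,0]
    - [0,0,0]
    - [0,0,0]
    - [0,0,0]
  gripper: [1,1,1,-1,-1]

```text
t: 53.42
eef_pos: [399.6, 191.3, 36.7]
ee_rot: [-3.141, -0.062, -0.004]
ft_force: [0.7, -0.4, -0.0]
opening: 0.882
grasp_force: 0.0
```

Call:
drive_tool:
  delta_pos:
    - [0,0,0]
    - [0,0,0]
    - [0,0,-0.5]
    - [0,0,-1]
    - [0,0,-1]
  turn:
    - [0,0,0]
    - [0,0,0]
    - [0,0,0]
    - [0,0,0]
    - [0,0,0]
  gripper: [-1,-1,-1,-1,-1]

```text
t: 53.83
eef_pos: [397.4, 191.0, 86.6]
ee_rot: [3.141, 0.062, -0.003]
ft_force: [-0.4, -0.5, -0.2]
opening: 1.0
grasp_force: 0.0
```

Call:
drive_tool:
  delta_pos:
    - [0,0,-1]
    - [0,0,-1]
    - [0,0,-1]
    - [0.97,-0.52,0]
    - [0.97,-0.52,0]
  turn:
    - [0,0,0]
    - [0,0,0]
    - [0,0,0]
    - [0,0,0]
    - [0,0,0]
  gripper: [-1,-1,-1,-1,-1]

```text
t: 54.25
eef_pos: [437.4, 213.9, 148.8]
ee_rot: [-3.14, -0.062, -0.007]
ft_force: [0.7, -0.3, 0.3]
opening: 0.998
grasp_force: 0.0
```

Call:
drive_tool:
  delta_pos:
    - [0.97,-0.52,0]
    - [0.97,-0.52,0]
    - [0.97,-0.52,0]
    - [0.97,-0.52,0]
    - [0.97,-0.52,0]
  turn:
    - [0,0,0]
    - [0,0,0]
    - [0,0,0]
    - [0,0,0]
    - [0,0,0]
  gripper: [-1,-1,-1,-1,-1]

```text
t: 54.67
eef_pos: [531.7, 269.9, 146.7]
ee_rot: [-3.141, -0.063, -0.001]
ft_force: [0.0, -0.5, 0.4]
opening: 0.995
grasp_force: 0.0
```

Call:
drive_tool:
  delta_pos:
    - [0.97,-0.52,0]
    - [0.97,-0.52,0]
    - [0.97,-0.52,0]
    - [0,0,0]
    - [0,0,0]
  turn:
    - [0,0,0]
    - [0,0,0]
    - [0,0,0]
    - [0,0,0]
    - [0,0,0]
  gripper: [-1,-1,-1,-1,-1]

```text
t: 55.08
eef_pos: [588.0, 303.0, 146.2]
ee_rot: [3.141, 0.063, 0.0]
ft_force: [-0.8, -0.5, -0.2]
opening: 1.004
grasp_force: 0.0
```

```bash
python3 - <<'E'
from tag import *
plan(586.7,302.8,35,-87.4); lids(snap('wrist','w17.png')); print('top'); lids(snap('top'))
E
```

```text
at [588.  303.  146.2] psi -87.7 j6 1.83 tilt [ 0. -0. -1.] shift units [-0.07  0.01  5.56] turn units -0.05 (psi change 0.3 )
lid xy r yawPCA yawmean n [5.868e+02 3.048e+02 2.800e+01 2.600e+00 1.000e-01 2.450e+02] px [277. 227.]
top
lid xy r yawPCA yawmean n [ 725.6  278.4   24.5  -90.8 -156.5   82. ] px [192. 105.]
lid xy r yawPCA yawmean n [500.7  10.2  27.8   7.2   5.3  15. ] px [290. 183.]
lid xy r yawPCA yawmean n [ 4.671e+02  1.082e+02  2.750e+01 -6.000e-01 -3.000e-01  6.000e+00] px [254. 196.]
lid xy r yawPCA yawmean n [397.4 189.7  27.3  -3.   -1.5   8. ] px [224. 222.]
```

Call:
drive_tool:
  delta_pos:
    - [-0.05,0,0.65]
    - [0,0,1]
    - [0,0,1]
    - [0,0,1]
    - [0,0,1]
  turn:
    - [0,0,0]
    - [0,0,0]
    - [0,0,0]
    - [0,0,0]
    - [0,0,0]
  gripper: [-1,-1,-1,-1,-1]

```text
t: 55.6
eef_pos: [585.5, 302.2, 51.4]
ee_rot: [3.141, 0.062, -0.001]
ft_force: [0.0, 0.0, 0.4]
opening: 0.999
grasp_force: 0.0
```

Call:
drive_tool:
  delta_pos:
    - [0,0,0.5]
    - [0,0,0.4]
    - [0,0,0]
    - [0,0,0]
    - [0,0,0]
  turn:
    - [0,0,0]
    - [0,0,0]
    - [0,0,0]
    - [0,0,0]
    - [0,0,0]
  gripper: [-1,-1,-1,1,1]

```text
t: 56.02
eef_pos: [587.5, 303.0, 36.2]
ee_rot: [-3.14, -0.063, -0.003]
ft_force: [-0.4, -0.4, 1.2]
opening: 0.751
grasp_force: 0.0
```

Call:
drive_tool:
  delta_pos:
    - [0,0,0]
    - [0,0,0]
    - [0,0,0]
    - [0,0,0]
    - [0,0,-1]
  turn:
    - [0,0,0]
    - [0,0,0]
    - [0,0,0]
    - [0,0,0]
    - [0,0,0]
  gripper: [1,1,1,1,1]

```text
t: 56.43
eef_pos: [584.1, 301.8, 51.7]
ee_rot: [3.139, 0.062, -0.009]
ft_force: [-0.5, 0.4, -3.5]
opening: 0.618
grasp_force: 53.1
```

Call:
drive_tool:
  delta_pos:
    - [0,0,-1]
    - [0,0,-1]
    - [0,0,-1]
    - [0,0,-1]
    - [0,0,0]
  turn:
    - [0,0,0]
    - [0,0,0]
    - [0,0,0]
    - [0,0,0]
    - [0,0,0]
  gripper: [1,1,1,1,1]

```text
t: 56.85
eef_pos: [589.1, 303.5, 139.6]
ee_rot: [-3.139, -0.063, -0.011]
ft_force: [2.0, -0.1, -1.7]
opening: 0.621
grasp_force: 53.1
```

Call:
drive_tool:
  delta_pos:
    - [-0.96,0.01,0]
    - [-0.96,0.01,0]
    - [-0.96,0.01,0]
    - [-0.96,0.01,0]
    - [-0.96,0.01,0]
  turn:
    - [0,0,0]
    - [0,0,0]
    - [0,0,0]
    - [0,0,0]
    - [0,0,0]
  gripper: [1,1,1,1,1]

```text
t: 57.27
eef_pos: [489.0, 297.4, 133.2]
ee_rot: [3.14, 0.062, -0.003]
ft_force: [0.4, -0.0, -2.2]
opening: 0.62
grasp_force: 53.2
```

Call:
drive_tool:
  delta_pos:
    - [-0.96,0.01,0]
    - [-0.96,0.01,0]
    - [-0.96,0.01,0]
    - [-0.96,0.01,0]
    - [-0.96,0.01,0]
  turn:
    - [0,0,0]
    - [0,0,0]
    - [0,0,0]
    - [0,0,0]
    - [0,0,0]
  gripper: [1,1,1,1,1]

```text
t: 57.68
eef_pos: [393.2, 292.6, 133.5]
ee_rot: [3.14, 0.062, -0.003]
ft_force: [1.0, 0.3, -3.2]
opening: 0.619
grasp_force: 53.2
```

Call:
drive_tool:
  delta_pos:
    - [-0.96,0.01,0]
    - [-0.96,0.01,0]
    - [0,0,0]
    - [0,0,0]
  turn:
    - [0,0,0]
    - [0,0,0]
    - [0,0,0]
    - [0,0,0]
  gripper: [1,1,1,1]

```text
t: 58.02
eef_pos: [355.3, 290.9, 133.9]
ee_rot: [3.14, 0.064, -0.002]
ft_force: [-0.1, 0.4, -2.4]
opening: 0.622
grasp_force: 53.2
```

```bash
python3 - <<'E'
from tag import *
plan(356,292,35,-87.4)
E
```

```text
at [355.3 290.9 133.9] psi -87.7 j6 1.96 tilt [-0.001 -0.001 -1.   ] shift units [ 0.04 -0.06  4.95] turn units -0.05 (psi change 0.3 )
```

Call:
drive_tool:
  delta_pos:
    - [0,0,1]
    - [0,0,1]
    - [0,0,1]
    - [0,0,1]
    - [0,0,0.6]
  turn:
    - [0,0,0]
    - [0,0,0]
    - [0,0,0]
    - [0,0,0]
    - [0,0,0]
  gripper: [1,1,1,1,1]

```text
t: 58.43
eef_pos: [356.4, 290.6, 40.6]
ee_rot: [3.14, 0.062, -0.003]
ft_force: [-0.6, 0.3, -2.9]
opening: 0.622
grasp_force: 53.2
```

Call:
drive_tool:
  delta_pos:
    - [0,0,0.2]
    - [0,0,0.13]
    - [0,0,0]
    - [0,0,0]
    - [0,0,0]
  turn:
    - [0,0,0]
    - [0,0,0]
    - [0,0,0]
    - [0,0,0]
    - [0,0,0]
  gripper: [1,1,1,-1,-1]

```text
t: 58.85
eef_pos: [357.9, 291.5, 36.9]
ee_rot: [-3.14, -0.062, -0.003]
ft_force: [-0.4, -0.3, 0.0]
opening: 0.879
grasp_force: 0.0
```

Call:
drive_tool:
  delta_pos:
    - [0,0,0]
    - [0,0,0]
    - [0,0,-0.5]
    - [0,0,-1]
    - [0,0,-1]
  turn:
    - [0,0,0]
    - [0,0,0]
    - [0,0,0]
    - [0,0,0]
    - [0,0,0]
  gripper: [-1,-1,-1,-1,-1]

```text
t: 59.27
eef_pos: [356.0, 290.8, 86.9]
ee_rot: [3.14, 0.062, -0.003]
ft_force: [0.6, -0.3, 0.7]
opening: 1.003
grasp_force: 0.0
```

Call:
drive_tool:
  delta_pos:
    - [0,0,-1]
    - [0,0,-1]
    - [0,0,-1]
    - [0,0,-1]
    - [0,0,-1]
  turn:
    - [0,0,0]
    - [0,0,0]
    - [0,0,0]
    - [0,0,0]
    - [0,0,0]
  gripper: [-1,-1,-1,-1,-1]

```text
t: 59.68
eef_pos: [356.5, 291.2, 188.2]
ee_rot: [-3.141, -0.063, -0.001]
ft_force: [0.9, -0.1, 0.1]
opening: 1.004
grasp_force: 0.0
```

Call:
drive_tool:
  delta_pos:
    - [0,-1,-1]
    - [0,-1,-1]
    - [0,-1,-1]
    - [0,-1,-1]
    - [0,-1,-1]
  turn:
    - [0,0,0]
    - [0,0,0]
    - [0,0,0]
    - [0,0,0]
    - [0,0,0]
  gripper: [-1,-1,-1,-1,-1]

```text
t: 60.1
eef_pos: [352.2, 391.9, 288.3]
ee_rot: [-3.14, -0.062, -0.001]
ft_force: [0.7, 0.2, -0.7]
opening: 1.002
grasp_force: 0.0
```

Call:
drive_tool:
  delta_pos:
    - [0,-1,0]
    - [0,-1,0]
    - [0,-1,0]
    - [0,-1,0]
    - [0,-1,0]
  turn:
    - [0,0,0]
    - [0,0,0]
    - [0,0,0]
    - [0,0,0]
    - [0,0,0]
  gripper: [-1,-1,-1,-1,-1]

```text
t: 60.52
eef_pos: [348.3, 491.9, 287.2]
ee_rot: [-3.141, -0.063, -0.001]
ft_force: [0.7, 0.5, 0.2]
opening: 1.0
grasp_force: 0.0
```

```bash
python3 - <<'E'
from tag import *
for n in('top','scene'):
    c=snap(n,'f_'+n+'.png'); print(n); L=lids(c); tag(c,n); rail(c,n)
    for l in L:
        d=np.array(l[:2])-[430.8,148.7]; a=np.radians(28.5); print('mat',(d@[np.cos(a),np.sin(a)]).round(),(d@[-np.sin(a),np.cos(a)]).round())
E
```

```text
top
lid xy r yawPCA yawmean n [501.   11.6  28.1  -1.2  -3.1   6. ] px [290. 183.]
lid xy r yawPCA yawmean n [4.671e+02 1.082e+02 2.750e+01 1.500e+00 4.000e-01 1.800e+01] px [254. 196.]
lid xy r yawPCA yawmean n [392.3 140.2  27.3   8.8   3.1  17. ] px [242. 224.]
lid xy r yawPCA yawmean n [357.  289.2  27.3   3.    2.6  13. ] px [186. 238.]
lid xy r yawPCA yawmean n [ 84.6 692.8  31.2 -82.5 -38.8   6. ] px [ 24. 349.]
top tab top 64 [ 564.9 -352.5   15.2   24.7   -1. ] [ 564.9 -353.   223. ] z 221.3
top g 46 mean [ 592.2 -200.4  163. ] depthmean [ 591.8 -200.2  164.3] [ 592.1 -200.4   10.6   25.7   -1. ] px 373.0 138.0
top r 0
top bar 426 mean [ 579.2 -280.2  163. ] depthmean [ 578.9 -280.1  163.8] [ 575.2 -279.1   43.5  280.4   -8.4] px 405.0 142.0
mat -4.0 -154.0
mat 13.0 -53.0
mat -38.0 11.0
mat 2.0 159.0
mat -45.0 643.0
scene
lid xy r yawPCA yawmean n [356.  288.3  31.4   5.1   5.6   7. ] px [349. 193.]
lid xy r yawPCA yawmean n [391.9 138.7  30.3  -2.8   3.1   7. ] px [304. 213.]
lid xy r yawPCA yawmean n [ 4.662e+02  1.068e+02  3.020e+01 -2.000e-01  6.300e+00  9.000e+00] px [302. 236.]
lid xy r yawPCA yawmean n [500.4   8.7  28.7   2.9   8.1  16. ] px [270. 255.]
scene tab top 102 [ 567.6 -352.8   18.2   26.7  -15.5] [ 568.5 -353.2  223. ] z 223.3
scene g 81 mean [ 592.3 -201.3  163. ] depthmean [ 594.  -201.1  165.8] [ 592.3 -201.6   13.9   28.    -6.3] px 188.0 286.0
scene r 0
scene bar 591 mean [ 578.2 -281.5  163. ] depthmean [ 579.5 -281.1  165.1] [ 577.5 -280.1   40.3  284.9   -6.4] px 149.0 289.0
mat 1.0 158.0
mat -39.0 10.0
mat 11.0 -54.0
mat -6.0 -156.0
```

View pics/f_scene.png

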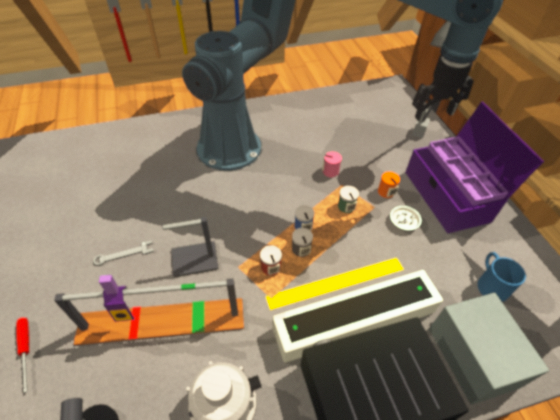

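Call:
drive_tool:
  delta_pos:
    - [0.083,0.98,0.39]
    - [0.083,0.98,0.39]
    - [0.083,0.98,0.39]
    - [0.083,0.98,0.39]
    - [0.083,0.98,0.39]
  turn:
    - [0,0,0]
    - [0,0,0]
    - [0,0,0]
    - [0,0,0]
    - [0,0,0]
  gripper: [-1,-1,-1,-1,-1]

```text
t: 61.03
eef_pos: [360.6, 391.9, 247.5]
ee_rot: [3.141, 0.063, 0.0]
ft_force: [0.1, 0.5, 0.7]
opening: 0.999
grasp_force: 0.0
```

Call:
drive_tool:
  delta_pos:
    - [0.083,0.98,0.39]
    - [0.083,0.98,0.39]
    - [0.083,0.98,0.39]
    - [0.083,0.98,0.39]
    - [0.083,0.98,0.39]
  turn:
    - [0,0,0]
    - [0,0,0]
    - [0,0,0]
    - [0,0,0]
    - [0,0,0]
  gripper: [-1,-1,-1,-1,-1]

```text
t: 61.45
eef_pos: [372.8, 294.3, 208.5]
ee_rot: [3.141, 0.062, 0.001]
ft_force: [0.5, -0.7, 0.6]
opening: 1.0
grasp_force: 0.0
```

Call:
drive_tool:
  delta_pos:
    - [0.083,0.98,0.39]
    - [0.083,0.98,0.39]
    - [0.083,0.98,0.39]
    - [0.083,0.98,0.39]
    - [0.083,0.98,0.39]
  turn:
    - [0,0,0]
    - [0,0,0]
    - [0,0,0]
    - [0,0,0]
    - [0,0,0]
  gripper: [-1,-1,-1,-1,-1]

```text
t: 61.87
eef_pos: [384.9, 196.8, 169.5]
ee_rot: [3.141, 0.062, 0.001]
ft_force: [-0.1, -0.3, -0.1]
opening: 1.001
grasp_force: 0.0
```

Call:
drive_tool:
  delta_pos:
    - [0.083,0.98,0.39]
    - [0.083,0.98,0.39]
    - [0.083,0.98,0.39]
    - [0,0,0]
    - [0,0,0]
  turn:
    - [0,0,0]
    - [0,0,0]
    - [0,0,0]
    - [0,0,0]
    - [0,0,0]
  gripper: [-1,-1,-1,-1,-1]

```text
t: 62.28
eef_pos: [392.2, 138.8, 146.1]
ee_rot: [-3.141, -0.058, 0.001]
ft_force: [-0.6, -0.4, 0.4]
opening: 0.999
grasp_force: 0.0
```

```bash
python3 - <<'E'
from tag import *
plan(392,139.7,35,-87.7); lids(snap('wrist','w18.png'))
E
```

```text
at [392.2 138.8 146.1] psi -87.9 j6 1.59 tilt [-0.  0. -1.] shift units [-0.01 -0.04  5.55] turn units -0.03 (psi change 0.2 )
lid xy r yawPCA yawmean n [499.2  14.1  29.3   2.8 -10.  372. ] px [484.  70.]
lid xy r yawPCA yawmean n [4.662e+02 1.096e+02 2.730e+01 2.100e+00 4.000e-01 3.100e+02] px [328. 119.]
lid xy r yawPCA yawmean n [ 3.916e+02  1.409e+02  2.800e+01 -0.000e+00 -1.000e-01  2.380e+02] px [276. 226.]
lid xy r yawPCA yawmean n [357.  288.   30.4   0.9  17.1 231. ] px [ 77. 263.]
```

Call:
drive_tool:
  delta_pos:
    - [0,-0.05,0.65]
    - [0,0,1]
    - [0,0,1]
    - [0,0,1]
    - [0,0,1]
  turn:
    - [0,0,0]
    - [0,0,0]
    - [0,0,0]
    - [0,0,0]
    - [0,0,0]
  gripper: [-1,-1,-1,-1,-1]

```text
t: 62.75
eef_pos: [392.9, 141.6, 52.9]
ee_rot: [-3.141, -0.065, -0.003]
ft_force: [0.5, -0.1, -0.4]
opening: 1.004
grasp_force: 0.0
```

Call:
drive_tool:
  delta_pos:
    - [0,0,0.5]
    - [0,0,0.4]
    - [0,0,0]
    - [0,0,0]
    - [0,0,0]
  turn:
    - [0,0,0]
    - [0,0,0]
    - [0,0,0]
    - [0,0,0]
    - [0,0,0]
  gripper: [-1,-1,-1,1,1]

```text
t: 63.17
eef_pos: [393.2, 141.0, 35.8]
ee_rot: [-3.141, -0.064, -0.003]
ft_force: [0.8, -0.0, -0.5]
opening: 0.746
grasp_force: 0.0
```

Call:
drive_tool:
  delta_pos:
    - [0,0,0]
    - [0,0,0]
    - [0,0,0]
    - [0,0,0]
    - [0,0,-1]
  turn:
    - [0,0,0]
    - [0,0,0]
    - [0,0,0]
    - [0,0,0]
    - [0,0,0]
  gripper: [1,1,1,1,1]

```text
t: 63.58
eef_pos: [390.1, 140.5, 53.2]
ee_rot: [3.141, 0.062, -0.008]
ft_force: [-0.9, 0.0, -3.5]
opening: 0.618
grasp_force: 53.8
```

Call:
drive_tool:
  delta_pos:
    - [0,0,-1]
    - [0,0,-1]
    - [0.17,-0.83,0]
    - [0.17,-0.83,0]
    - [0.17,-0.83,0]
  turn:
    - [0,0,0]
    - [0,0,0]
    - [0,0,0]
    - [0,0,0]
    - [0,0,0]
  gripper: [1,1,1,1,1]

```text
t: 64.0
eef_pos: [401.1, 191.3, 95.9]
ee_rot: [-3.141, -0.061, -0.003]
ft_force: [-1.0, 0.3, -2.3]
opening: 0.622
grasp_force: 54.4
```

Call:
drive_tool:
  delta_pos:
    - [0,0,0]
    - [0,0,1]
    - [0,0,1]
    - [0,0,0.6]
    - [0,0,0.2]
  turn:
    - [0,0,0]
    - [0,0,0]
    - [0,0,0]
    - [0,0,0]
    - [0,0,0]
  gripper: [1,1,1,1,1]

```text
t: 64.42
eef_pos: [398.7, 190.2, 37.1]
ee_rot: [3.14, 0.063, -0.006]
ft_force: [-1.6, 0.0, -3.0]
opening: 0.62
grasp_force: 54.4
```

Call:
drive_tool:
  delta_pos:
    - [0,0,0.13]
    - [0,0,0]
    - [0,0,0]
    - [0,0,0]
    - [0,0,0]
  turn:
    - [0,0,0]
    - [0,0,0]
    - [0,0,0]
    - [0,0,0]
    - [0,0,0]
  gripper: [1,1,-1,-1,-1]

```text
t: 64.83
eef_pos: [401.7, 190.9, 37.2]
ee_rot: [-3.141, -0.062, -0.004]
ft_force: [-0.3, -0.1, -0.1]
opening: 0.997
grasp_force: 0.0
```

Call:
drive_tool:
  delta_pos:
    - [0,0,0]
    - [0,0,-0.5]
    - [0,0,-1]
    - [0,0,-1]
    - [0,0,-1]
  turn:
    - [0,0,0]
    - [0,0,0]
    - [0,0,0]
    - [0,0,0]
    - [0,0,0]
  gripper: [-1,-1,-1,-1,-1]

```text
t: 65.25
eef_pos: [400.6, 190.8, 107.7]
ee_rot: [3.141, 0.063, -0.0]
ft_force: [0.8, 0.4, -0.1]
opening: 0.998
grasp_force: 0.0
```

Call:
drive_tool:
  delta_pos:
    - [0,0,-1]
    - [0,0,-1]
    - [0,0,-1]
    - [0,0,-1]
    - [0,0,-1]
  turn:
    - [0,0,0]
    - [0,0,0]
    - [0,0,0]
    - [0,0,0]
    - [0,0,0]
  gripper: [-1,-1,-1,-1,-1]

```text
t: 65.67
eef_pos: [400.5, 190.9, 208.2]
ee_rot: [-3.141, -0.063, -0.002]
ft_force: [-0.3, 0.3, -0.7]
opening: 1.001
grasp_force: 0.0
```

Call:
drive_tool:
  delta_pos:
    - [0,-1,-1]
    - [0,-1,-1]
    - [0,-1,-1]
    - [0,-1,-1]
    - [0,-1,-1]
  turn:
    - [0,0,0]
    - [0,0,0]
    - [0,0,0]
    - [0,0,0]
    - [0,0,0]
  gripper: [-1,-1,-1,-1,-1]

```text
t: 66.08
eef_pos: [396.2, 291.6, 308.4]
ee_rot: [-3.141, -0.062, -0.002]
ft_force: [0.3, 0.2, -0.2]
opening: 1.0
grasp_force: 0.0
```

Call:
drive_tool:
  delta_pos:
    - [0,-1,0]
    - [0,-1,0]
    - [0,-1,0]
    - [0,-1,0]
    - [0,-1,0]
  turn:
    - [0,0,0]
    - [0,0,0]
    - [0,0,0]
    - [0,0,0]
    - [0,0,0]
  gripper: [-1,-1,-1,-1,-1]

```text
t: 66.5
eef_pos: [392.3, 391.6, 307.3]
ee_rot: [-3.141, -0.063, -0.001]
ft_force: [0.3, -0.4, -0.4]
opening: 0.999
grasp_force: 0.0
```

Call:
drive_tool:
  delta_pos:
    - [0,-1,0]
    - [0,-1,0]
    - [0,-1,0]
    - [0,0,0]
    - [0,0,0]
  turn:
    - [0,0,0]
    - [0,0,0]
    - [0,0,0]
    - [0,0,0]
    - [0,0,0]
  gripper: [-1,-1,-1,-1,-1]

```text
t: 66.92
eef_pos: [389.8, 451.0, 306.7]
ee_rot: [3.141, 0.065, -0.0]
ft_force: [0.6, -0.8, -0.4]
opening: 1.002
grasp_force: 0.0
```

```bash
python3 - <<'E'
from tag import *
for n in('top','scene'):
    c=snap(n,'g_'+n+'.png'); print(n); L=lids(c); tag(c,n)
    for l in L:
        d=np.array(l[:2])-[430.8,148.7]; a=np.radians(28.5); print('mat',(d@[np.cos(a),np.sin(a)]).round(),(d@[-np.sin(a),np.cos(a)]).round())
print(state()['qvel'].round(3),state()['t'])
E
```

```text
top
lid xy r yawPCA yawmean n [501.2  11.2  27.7   1.5  -2.4  20. ] px [290. 183.]
lid xy r yawPCA yawmean n [467.7 108.4  27.2  -0.5  -1.2  20. ] px [254. 196.]
lid xy r yawPCA yawmean n [ 3.999e+02  1.898e+02  2.720e+01 -2.000e+00  2.000e-01  1.300e+01] px [224. 222.]
lid xy r yawPCA yawmean n [357.4 288.5  27.7   2.4   5.5  15. ] px [186. 238.]
top tab top 67 [ 564.  -352.3   17.9   24.4   -4.2] [ 564.9 -352.7  223. ] z 222.5
mat -4.0 -154.0
mat 13.0 -53.0
mat -8.0 51.0
mat 2.0 158.0
scene
lid xy r yawPCA yawmean n [354.5 287.1  31.2   2.7  12.3   4. ] px [349. 193.]
lid xy r yawPCA yawmean n [398.7 186.4  30.2  -1.5  11.8   9. ] px [322. 211.]
lid xy r yawPCA yawmean n [469.6 105.2  28.3   2.   19.9   8. ] px [302. 237.]
lid xy r yawPCA yawmean n [500.6   8.5  27.2   0.8   8.9  12. ] px [271. 255.]
scene tab top 101 [ 568.6 -353.6   20.    25.7   -4.4] [ 568.4 -353.6  223. ] z 223.5
mat -1.0 158.0
mat -10.0 48.0
mat 13.0 -57.0
mat -6.0 -157.0
[-0.013 -0.005  0.004  0.002 -0.005  0.002] 67.0167
```

```bash
python3 -c "
from bench import sign_off
print(sign_off())"
```

```text
the job is handed in; nothing more can be done
None
```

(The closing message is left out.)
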